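Load the vibration fixture and clamp it

ROBOT

A 6-joint arm with a two-finger parallel gripper is mounted at the origin on the work surface. World frame = base frame: x ahead of the robot, y to its left, z up, the work surface at z = 0. Lengths are in m, angles in rad, forces in N, time in s.
With the tool pointing down it reaches from about 0.325 to 0.925 m from the base axis. Payload 3.1 kg.
Tool frame: the origin (TCP) lies midway between the tips of the shut fingers; the grasp point (between the pads) lies 19 mm behind it; z points along the fingers, y is the line along which they close (so a half turn about z gives the same grasp; the last joint's range is limited). The gripper opens to 85 mm and grips with 20 to 120 N. Pads are 22 mm wide; open, the fingers measure 114 mm over their backs; the gripper's body (76 mm by 85 mm) begins 54 mm behind the grasp point. The pads swing forward as they close: fully open they stand 13 mm farther back than shut.
Start: joints at [0.991, 0.217, 1.613, -0, 1.311, -0.112], TCP at [0.282, 0.558, 0.231] pointing down, gripper open.
Joint ranges: [-2.75, 2.75], [-0.78, 2.1], [0.31, 2.55], [-1.13, 4.27], [0.13, 2.63], [-2.58, 2.58]. Speed limits (rad/s): [2.79, 2.79, 3.14, 3.14, 3.14, 3.14].

INTERFACE

Orientations are given as a 3x3 rotation matrix whose columns are the frame's x, y, z axes.
In Python, from rig import manip gives the robot as it stands.
- The arm moves only by the shell command python3 jog.py [OPENING] [FORCE], which reads ROWS from standard input. ROWS is one flat JSON list of numbers that holds 1 to 20 rows one after another, with no inner brackets; each row has 6 numbers: dx, dy, dz in units of 50 mm, then a rotation vector rx, ry, rz in rad; each row is the pose to reach, as a shift and turn from the pose commanded when the command began, along the tool's axes at that moment; what a row does not reach only later rows make up. A row lasts 1/12 s, in which the tool goes at most 0.0417 m and 0.125 rad, less where a joint would pass 70% of its speed; a pose out of reach is approached as far as the arm can. OPENING is the finger opening in m, set as the command begins (- or left out keeps the last). The fingers move at their own pace and stop on an object; FORCE is the grip in N (left out, the last holds). Time passes only in rows, so rows that do not move let the fingers close. It prints the time, the measured TCP pose, the force, the opening and the grip force at its end. Input that does not fit is refused with a message, and nothing moves.
- manip.read_state(): the state, without advancing time (a new reading comes with each control period).
- manip.grab_frame(name): name is "scene" or "top" or "wrist"; returns (picture, depth): 420x560x3 uint8, red, green, blue; 420x560 float32, m along the optical axis (not along the pixel's ray), 0 where there is no reading.
- manip.camera_params(name): a dict with "intrinsics" (3x3 intrinsics, pixels), "R" (3x3) and "t" (3): a world point X has camera coordinates R X + t; the wrist camera has in their place "mount" (4x4, takes a point from camera to tool coordinates, whose origin is the TCP and whose axes are the flange's). Camera axes: x right, y down, z forward; pixel columns grow to the right and rows downward; lengths in m; the calibration is good to about 2 mm. A picture is of the moment at which its call begins: read the wrist's pose just before it. camera_params takes no time and is no camera call.
- manip.finish_job(): hands the job in; it is judged then, once.
The state is a dict: "time_s": time; "joint_pos": joint angles; "joint_vel": joint speeds; "joint_efforts": joint torques, N m; "position": TCP position; "orientation": TCP orientation; "contact_force": force on the tool from outside, world axes, zero at the start; "wrist_torque": the same for the moment, N m; "finger_gap": finger opening in m; "grasp_force": force on a finger pad.
Only numpy, scipy, OpenCV 4.12 (cv2) and the standard library are available. Lean on these libraries where they do the work, as an engineer would, in place of code of your own. Each camera call takes 0.05 s, during which the arm holds its last target. There are 200 camera calls.

TASK

Load the vibration-test fixture: push every mounting sleeve on the bench fully home on a spigot of its own, then swing the hold-down bar over them until it is fully closed, and after that turn the knurled thumbscrew clockwise until it seats, stopping when the resistance rises and not forcing it further. Leave the carton, the weight and the wrench alone.

Things in the scene. Friction and masses are not known exactly. Their poses are not given: they have to be found in the camera images.
- sleeve0: one of two to four like mounting sleeves (an absent one gives None): plain aluminium tube with two thin black bands, outer diameter 44 mm, bore 28 mm right through, 60 mm tall, 150 g, either way up; starts standing upright on the bench. Origin: the middle of the tube, on its axis, so 30 mm above its lower face; z along the bore, upward at the start
- sleeve1: one of two to four like mounting sleeves (an absent one gives None): plain aluminium tube with two thin black bands, outer diameter 44 mm, bore 28 mm right through, 60 mm tall, 150 g, either way up; starts standing upright on the bench. Origin: the middle of the tube, on its axis, so 30 mm above its lower face; z along the bore, upward at the start
- sleeve2: one of two to four like mounting sleeves (an absent one gives None): plain aluminium tube with two thin black bands, outer diameter 44 mm, bore 28 mm right through, 60 mm tall, 150 g, either way up; starts standing upright on the bench. Origin: the middle of the tube, on its axis, so 30 mm above its lower face; z along the bore, upward at the start
- sleeve3: one of two to four like mounting sleeves (an absent one gives None): plain aluminium tube with two thin black bands, outer diameter 44 mm, bore 28 mm right through, 60 mm tall, 150 g, either way up; starts standing upright on the bench. Origin: the middle of the tube, on its axis, so 30 mm above its lower face; z along the bore, upward at the start
- spigot0 (a point): plain upright steel spigot, diameter 25 mm, 35 mm tall (top 6 mm taper to 17 mm); nearest the pivot post, 65 mm from it. The point is on its axis at its foot, on the plate's top face, 20 mm above the bench; z up. A sleeve is fully home when its lower face rests on the plate here
- spigot1 (a point): plain upright steel spigot, diameter 25 mm, 35 mm tall (top 6 mm taper to 17 mm); second from the pivot post, 120 mm from it. The point is on its axis at its foot, on the plate's top face, 20 mm above the bench; z up. A sleeve is fully home when its lower face rests on the plate here
- spigot2 (a point): plain upright steel spigot, diameter 25 mm, 35 mm tall (top 6 mm taper to 17 mm); third from the pivot post, 175 mm from it. The point is on its axis at its foot, on the plate's top face, 20 mm above the bench; z up. A sleeve is fully home when its lower face rests on the plate here
- spigot3 (a point): plain upright steel spigot, diameter 25 mm, 35 mm tall (top 6 mm taper to 17 mm); nearest the thumbscrew, 90 mm from it. The point is on its axis at its foot, on the plate's top face, 20 mm above the bench; z up. A sleeve is fully home when its lower face rests on the plate here
- fixture: fixture fixed to the bench: green drilled plate 100 mm (x) by 380 mm (y), 20 mm thick; origin at the centre of its underside, z up. Along its y axis: pivot post at y = +165 mm, spigots at +100, +45, -10, -65 mm, thumbscrew post at -155 mm; posts 22 mm thick, 84 mm high. The bar lies 86 to 96 mm above the bench: it clears home sleeves (tops at 80 mm), but hits a sleeve not home
- bar (a joint): flat slotted aluminium hold-down bar, 24 mm wide, 340 mm long, that swings level about the pivot post. Value = angle in rad: 0 = closed, over the row of spigots (stop); grows anticlockwise from above, towards the fixture's +x, to a stop at 1.75. At value a it points from the pivot along (sin a, -cos a) in fixture x, y. Stays where left
- bar_handle (a point): round upright black handle on the bar, diameter 18 mm, 45 mm tall (from 96 to 141 mm above the bench), 140 mm from the pivot axis. The point is on its axis, 22 mm below its top, 119 mm above the bench: grip here from above
- screw (a joint): knurled steel thumbscrew at the fixture's y = -155 mm. Value = turn in rad, growing clockwise seen from above (tightening); starts backed out 4.4 to 5.6 rad short of its seat. It turns freely (0.06 N m friction) until it seats; from there the resistance rises steeply, by 0.3 N m per 0.1 rad, and it must not be forced more than 0.25 rad past that point. It does not visibly rise or sink
- screw_grip (a point): on the thumbscrew's axis, 12 mm below the top of its head and 126 mm above the bench: grip height. The head is a vertical cylinder, diameter 40 mm, from 104 to 138 mm above the bench, knurled all round, with a small dark index line on top. z up; the point's frame turns with the screw
- carton: bystander: small plain cardboard box 90 x 120 x 60 mm, origin at the centre of its underside; to be left alone
- weight: bystander: brass calibration weight, diameter 56 mm, 68 mm tall with a small knob, solid; origin at the centre of its underside; to be left alone
- wrench: bystander: steel wrench lying flat on the bench; origin at the middle of its underside; to be left alone

How it is judged:
By the outcome, as a careful person would: the job done as asked, in the order asked, and still so for the second after the job is handed in, with the robot touching nothing.
Of sleeve0, sleeve1, sleeve2, sleeve3 only 2 to 4 are there at a start; the rules pass over those that are not, and their reading is None.
At some moment in a run one of sleeve0, sleeve1, sleeve2, sleeve3 may be knocked a few centimetres aside while the robot is not near it.
Once in a run the grip may slacken for a moment while it holds something.
It also fails if it takes over 210 s, if anything falls off the work surface, if the arm or the gripper's body presses on something with over 40 N, if the wrist force passes 120 N, or if a joint passes its speed limit or range.

## Working session

There is one attempt and no reset: what is moved stays moved. The work goes in short steps, Python scripts to look and compute and a shell command to move; the robot and the scene stay as the last step left them, time stands still between calls to the robot, and variables do not carry over. Pictures are saved under pics/ and viewed, at most 14 in all, crops included, and the job is handed in when it is done.

```bash
ls; mkdir -p pics
cat > h.py <<'E'
import numpy as np, cv2
from rig import manip
def snap(n,tag):
    s=manip.read_state(); im,d=manip.grab_frame(n); np.savez(f'pics/{tag}.npz',im=im,d=d,p=s['position'],R=s['orientation'])
    cv2.imwrite(f'pics/{tag}.png',im[...,::-1]); return im,d,s
def cam(n,s=None):
    c=manip.camera_params(n); K=np.array(c['intrinsics'])
    if 'R' in c and n!='wrist':
        R=np.array(c['R']);t=np.array(c['t']); return K,R.T,-R.T@t
    M=np.array(c['mount']); Rt=np.array(s['orientation']); p=np.array(s['position'])
    return K,Rt@M[:3,:3],Rt@M[:3,3]+p
def cloud(n,d,s=None):
    K,R,o=cam(n,s); v,u=np.mgrid[:d.shape[0],:d.shape[1]]
    P=np.stack([(u-K[0,2])/K[0,0]*d,(v-K[1,2])/K[1,1]*d,d],-1)
    return P@R.T+o
def ray(n,u,v,z,s=None):
    K,R,o=cam(n,s); r=R@np.array([(u-K[0,2])/K[0,0],(v-K[1,2])/K[1,1],1]); return o+r*(z-o[2])/r[2]
E
python3 - <<'E'
from h import *
s=manip.read_state(); print(s)
for n in('top','scene','wrist'): snap(n,n+'0'); print(n,manip.camera_params(n))
a=cv2.imread('pics/top0.png');b=cv2.imread('pics/scene0.png')
cv2.imwrite('pics/ts.png',a)
E
```

```text
jog.py
pics
rig.py
{'time_s': 0.0, 'joint_pos': array([ 9.90806557e-01,  2.17766984e-01,  1.61491163e+00, -1.86782257e-05,
        1.31134361e+00, -1.12193143e-01]), 'joint_vel': array([ 7.11699344e-04,  5.23141280e-04,  3.52505558e-04,  5.53874998e-04,
       -5.46923411e-05,  9.07417509e-04]), 'joint_efforts': array([-1.81439435e-03, -3.96857178e+01, -3.03843284e+01, -2.77219169e-04,
        9.73656279e-03,  2.21890934e-05]), 'position': array([0.2813547 , 0.55717192, 0.2299721 ]), 'orientation': array([[-8.92566004e-01,  4.50914843e-01, -1.31634107e-03],
       [ 4.50916693e-01,  8.92563704e-01, -2.04215181e-03],
       [ 2.54081703e-04, -2.41631544e-03, -9.99997048e-01]]), 'contact_force': array([-0.75625113,  0.09774258,  0.33911855]), 'wrist_torque': array([-0.07644892, -0.00697099, -0.04291039]), 'grasp_force': 0.0, 'finger_gap': 0.08535636532398293}
top {'intrinsics': array([[467.22112167,   0.        , 272.67859457],
       [  0.        , 467.22112167, 206.67056334],
       [  0.        ,   0.        ,   1.        ]]), 'R': array([[-0.02870077, -0.99958523,  0.00237175],
   
[... 351 characters left out ...]
0140113,  0.00540237],
       [ 0.44761077,  0.60057829, -0.66253326],
       [-0.40169279, -0.52689885, -0.74901302]]), 't': array([ 0.4842825 , -0.18364571,  1.53837802])}
wrist {'intrinsics': array([[291.23618561,   0.        , 277.7849567 ],
       [  0.        , 291.23618561, 207.85449554],
       [  0.        ,   0.        ,   1.        ]]), 'mount': array([[-8.72997334e-04, -9.51827132e-01, -3.06633899e-01,
         7.73477533e-02],
       [ 9.99999617e-01, -8.13080290e-04, -3.23138175e-04,
         5.46358201e-04],
       [ 5.82537024e-05, -3.06634064e-01,  9.51827478e-01,
        -1.42742775e-01],
       [ 0.00000000e+00,  0.00000000e+00,  0.00000000e+00,
         1.00000000e+00]])}
```

View pics/top0.png

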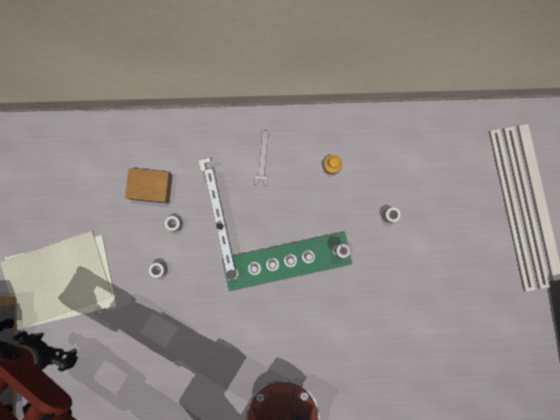

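View pics/scene0.png

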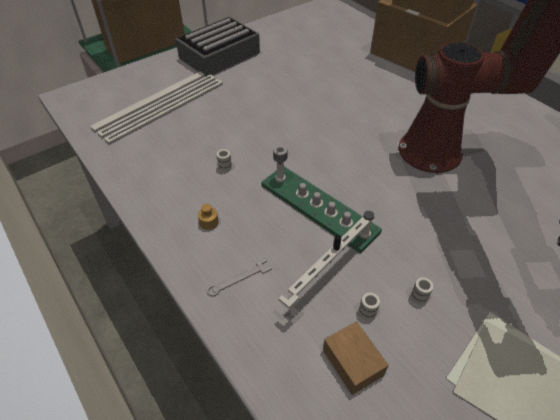

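The top view shows three sleeves, at (173,223), (157,269) and (392,214). The spigots run from (254,268) to (308,256), with the pivot at (231,273), the screw at (343,250) and the handle at (219,225). The scene view also shows three sleeves and no fourth. Next I'll measure from both views.

```bash
cat > m.py <<'E'
from h import *
def comp(n,tag,zlo,zhi,show=True):
    f=np.load(f'pics/{tag}.npz'); s=dict(position=f['p'],orientation=f['R'])
    P=cloud(n,f['d'],s); m=((P[...,2]>zlo)&(P[...,2]<zhi)&(f['d']>0)&(P[...,0]>.2)&(P[...,0]<.8)&(abs(P[...,1])<.48)).astype(np.uint8)
    k,l,st,c=cv2.connectedComponentsWithStats(m,connectivity=8)
    for i in range(1,k):
        if st[i,4]<12: continue
        Q=P[l==i]; (cx,cy),r=cv2.minEnclosingCircle(Q[:,:2].astype(np.float32))
        print(n,'px',c[i].round(),'n',st[i,4],'med',np.median(Q,0).round(4),'circ',round(cx,4),round(cy,4),round(r,4))
if __name__=='__main__':
    for n in('top','scene'):
        for z in((.047,.07),(.09,.105),(.11,.15)): print(z); comp(n,n+'0',*z)
    f=np.load('pics/top0.npz'); im=f['im'].astype(int); P=cloud('top',f['d'])
    g=(im[...,1]>im[...,0]+25)&(im[...,1]>im[...,2]+10)&(abs(P[...,2]-.02)<.01)&(P[...,0]>.2)
    r=cv2.minAreaRect(P[g][:,:2].astype(np.float32)); print(r, np.median(P[g],0))
E
python3 m.py
```

```text
(0.047, 0.07)
top px [333. 162.] n 61 med [ 0.7502 -0.1726  0.067 ] circ 0.7539 -0.1708 0.0169
top px [147. 185.] n 1261 med [0.6999 0.3817 0.0608] circ 0.7007 0.3836 0.0738
top px [392. 214.] n 129 med [ 0.5916 -0.3375  0.0595] circ 0.5922 -0.3399 0.0225
top px [172. 223.] n 123 med [0.5848 0.3094 0.0595] circ 0.5852 0.3103 0.0221
top px [308. 256.] n 51 med [ 0.476  -0.0877  0.0542] circ 0.4754 -0.0884 0.0118
top px [290. 260.] n 53 med [ 0.4658 -0.0345  0.0537] circ 0.4646 -0.0351 0.0121
top px [272. 264.] n 55 med [0.4556 0.0188 0.0542] circ 0.4546 0.0191 0.0123
top px [156. 269.] n 130 med [0.4511 0.3567 0.0601] circ 0.4493 0.3569 0.0224
top px [254. 268.] n 54 med [0.4458 0.0721 0.0542] circ 0.4451 0.0728 0.0121
(0.09, 0.105)
top px [218. 217.] n 983 med [0.6014 0.1687 0.0969] circ 0.5941 0.1643 0.1789
(0.11, 0.15)
top px [219. 226.] n 38 med [0.5697 0.1622 0.1396] circ 0.5702 0.1635 0.0087
top px [342. 250.] n 192 med [ 0.4921 -0.1753  0.1383] circ 0.4918 -0.1777 0.0214
(0.047, 0.07)
scene px [223. 155.] n 134 med [ 0.5921 -0.3399  0.0586] circ 0.5927 -0.3398 0.024
scene px [2
[... 507 characters left out ...]
 [0.4377 0.1438 0.0586] circ 0.435 0.1414 0.0087
scene px [423. 286.] n 220 med [0.4518 0.3576 0.0595] circ 0.4485 0.3591 0.024
scene px [370. 301.] n 221 med [0.587  0.312  0.0594] circ 0.585 0.3096 0.023
scene px [355. 353.] n 2282 med [0.7034 0.3869 0.0609] circ 0.7 0.3825 0.0742
(0.09, 0.105)
scene px [324. 260.] n 1192 med [0.6216 0.1744 0.097 ] circ 0.5915 0.1682 0.1797
(0.11, 0.15)
scene px [280. 153.] n 201 med [ 0.496  -0.1711  0.1363] circ 0.4914 -0.1766 0.0236
scene px [337. 241.] n 82 med [0.5731 0.1664 0.1322] circ 0.5707 0.1643 0.009
((0.4626777768135071, -0.025445938110351562), (0.09841524064540863, 0.3774319887161255), 10.480958938598633) [ 0.46121214 -0.02503464  0.02073279]
```

Both views agree with each other and with the stated sizes: sleeve tops 60 mm, spigot tops 54 mm, screw 138 mm, handle 140 mm from the pivot. I'll use spigots 1–3 with the fingers closing along the fixture's x. Now a helper to convert targets into tool-frame shifts.

```bash
cat > go.py <<'E'
import sys; from h import *
from scipy.spatial.transform import Rotation as Ro
# usage: x y z [yaw of tool y] -> shift & rotvec in tool axes
a=list(map(float,sys.argv[1:])); yaw=a[3] if len(a)>3 else 0.183
s=manip.read_state(); R=np.array(s['orientation'])
c,n=np.cos(yaw),np.sin(yaw); T=np.array([[-n,c,0],[c,n,0],[0,0,-1.]])
print('shift',(R.T@(np.array(a[:3])-s['position'])).round(4),'rv',Ro.from_matrix(R.T@T).as_rotvec().round(4),'t',round(s['time_s'],2),'j6',round(s['joint_pos'][5],2))
E
python3 go.py 0.585 0.310 0.15; echo '[0,0,0,0,0,0]' | python3 jog.py 0.062 60
```

```text
shift [-0.3825 -0.0837  0.0803] rv [-1.8e-03  7.0e-04  9.2e-01] t 0.15 j6 -0.11
time_s: 0.23
position: [0.2816, 0.5575, 0.2306]
orientation: [[-0.893, 0.451, -0.001], [0.451, 0.893, -0.001], [0.0, -0.001, -1.0]]
contact_force: [0.1, -0.2, -0.7]
finger_gap: 0.0753
grasp_force: 0.0
```

The rows are not in the units I measure in: shifts go in units of 50 mm. I convert before sending: -0.3825 m is -7.65, -0.344 m is -6.88.

```bash
echo '[-0.76,-0.16,0.16,0,0,0.092,-1.54,-0.34,0.32,0,0,0.184,-2.3,-0.5,0.48,0,0,0.276,-3.06,-0.66,0.64,0,0,0.368,-3.82,-0.84,0.8,0,0,0.46,-4.6,-1,0.96,0,0,0.552,-5.36,-1.18,1.12,0,0,0.644,-6.12,-1.34,1.28,0,0,0.736,-6.88,-1.5,1.44,0,0,0.828,-7.65,-1.67,1.6,0,0,0.92,-7.65,-1.67,1.6,0,0,0.92,-7.65,-1.67,1.6,0,0,0.92,-7.65,-1.67,1.6,0,0,0.92]' | python3 jog.py
python3 go.py 0.585 0.310 0.021
python3 - <<'E'
from h import *; from m import comp
snap('wrist','w1'); comp('wrist','w1',.047,.068)
E
```

```text
time_s: 1.32
position: [0.5852, 0.3109, 0.1509]
orientation: [[-0.182, 0.983, -0.001], [0.983, 0.182, 0.0], [0.0, -0.001, -1.0]]
contact_force: [-0.5, 0.8, 0.2]
finger_gap: 0.0622
grasp_force: 0.0
shift [-0.0009 -0.0002  0.1299] rv [-0.0012 -0.0005 -0.0001] t 1.32 j6 0.2
wrist px [435. 143.] n 18022 med [0.6973 0.3896 0.06  ] circ 0.7002 0.3824 0.0742
wrist px [118. 124.] n 2149 med [0.45   0.3585 0.0594] circ 0.4499 0.3576 0.0221
wrist px [276. 210.] n 1433 med [0.5846 0.3109 0.0596] circ 0.5845 0.3102 0.0221
wrist px [120. 418.] n 66 med [0.4539 0.0289 0.049 ] circ 0.4539 0.0256 0.0107
```

To row units: 0.04 m is 0.8, 0.13 m is 2.6.

```bash
echo '[-0.02,0,0.8,0,0,0,-0.02,0,1.6,0,0,0,-0.02,0,2.2,0,0,0,-0.02,0,2.5,0,0,0,-0.02,0,2.6,0,0,0,-0.02,0,2.6,0,0,0,-0.02,0,2.6,0,0,0]' | python3 jog.py
echo '[0,0,0,0,0,0,0,0,0,0,0,0,0,0,0,0,0,0,0,0,0,0,0,0,0,0,0,0,0,0,0,0,0,0,0,0]' | python3 jog.py 0.03 60
```

```text
time_s: 1.95
position: [0.5869, 0.3112, 0.0234]
orientation: [[-0.183, 0.983, 0.003], [0.983, 0.183, 0.001], [0.001, 0.003, -1.0]]
contact_force: [0.5, -0.8, 0.8]
finger_gap: 0.0621
grasp_force: 0.0
time_s: 2.45
position: [0.5883, 0.311, 0.0248]
orientation: [[-0.182, 0.983, 0.005], [0.983, 0.182, 0.003], [0.002, 0.006, -1.0]]
contact_force: [-0.6, 0.5, 6.5]
finger_gap: 0.0424
grasp_force: 61.4
```

```bash
echo '[0,0,-0.7,0,0,0,0,0,-1.5,0,0,0,0,0,-2.3,0,0,0,0,0,-3.1,0,0,0,0,0,-3.6,0,0,0,0,0,-3.6,0,0,0]' | python3 jog.py
python3 go.py 0.4648 -0.0354 0.2
python3 - <<'E'
from h import *; from m import comp
snap('scene','s1'); comp('scene','s1',.047,.068)
E
```

```text
time_s: 2.95
position: [0.5907, 0.3117, 0.2115]
orientation: [[-0.182, 0.983, 0.015], [0.983, 0.182, 0.006], [0.003, 0.016, -1.0]]
contact_force: [0.6, 0.2, 0.9]
finger_gap: 0.0421
grasp_force: 61.4
shift [-0.3185 -0.1871  0.0074] rv [ 0.0163 -0.0032 -0.0001] t 2.95 j6 0.2
scene px [223. 155.] n 134 med [ 0.5923 -0.3372  0.0579] circ 0.5886 -0.3419 0.0252
scene px [280. 171.] n 29 med [ 0.4954 -0.1702  0.059 ] circ 0.4938 -0.1729 0.0098
scene px [302. 186.] n 48 med [ 0.4764 -0.0851  0.054 ] circ 0.4746 -0.0884 0.0131
scene px [317. 195.] n 49 med [ 0.4665 -0.0333  0.0535] circ 0.4646 -0.0354 0.0122
scene px [331. 205.] n 51 med [0.4568 0.0218 0.0545] circ 0.4554 0.0193 0.0124
scene px [206. 212.] n 28 med [ 0.7547 -0.1642  0.0604] circ 0.7549 -0.1688 0.0127
scene px [347. 215.] n 56 med [0.4463 0.0743 0.0539] circ 0.446 0.0728 0.0133
scene px [367. 228.] n 26 med [0.4375 0.144  0.0559] circ 0.435 0.141 0.0085
scene px [423. 286.] n 218 med [0.4516 0.3578 0.0594] circ 0.4492 0.3585 0.0236
scene px [355. 353.] n 2279 med [0.7034 0.3869 0.0607] circ 0.7001 0.3832 0.0737
```

```bash
echo '[0,0,0,0,0,0,0,0,0,0,0,0,0,0,0,0,0,0,0,0,0,0,0,0]' | python3 jog.py; python3 go.py 0.4648 -0.0354 0.2
python3 - <<'E'
from h import *
s=manip.read_state(); print(s['joint_pos'],s['joint_vel'],s['joint_efforts'],s['wrist_torque'])
E
```

```text
time_s: 3.33
position: [0.5843, 0.3093, 0.1984]
orientation: [[-0.182, 0.983, -0.004], [0.983, 0.182, -0.002], [-0.001, -0.005, -1.0]]
contact_force: [0.5, -0.3, -1.5]
finger_gap: 0.0422
grasp_force: 61.4
shift [-0.3172 -0.1802 -0.0004] rv [-0.0046  0.001  -0.0001] t 3.33 j6 0.2
[ 3.80703511e-01  3.22018598e-01  1.54711907e+00 -3.21950941e-05
  1.27719718e+00  1.97781575e-01] [ 3.15890652e-04 -3.82391726e-03 -1.07426800e-02 -3.82350082e-04
 -1.64380013e-03 -4.66561667e-05] [ 3.47960457e-03 -4.46879125e+01 -3.07240033e+01 -9.29775488e-04
  1.77265500e-02 -3.02943965e-05] [-0.00106226  0.0002047  -0.00066025]
```

To row units: -0.3172 m is -6.344, -0.31 m is -6.2.

```bash
echo '[-0.4,-0.22,0,0,0,0,-1.1,-0.62,0,0,0,0,-1.8,-1.02,0,0,0,0,-2.5,-1.42,0,0,0,0,-3.2,-1.82,0,0,0,0,-3.9,-2.22,0,0,0,0,-4.6,-2.62,0,0,0,0,-5.2,-2.96,0,0,0,0,-5.8,-3.3,0,0,0,0,-6.2,-3.52,0,0,0,0,-6.344,-3.604,0,0,0,0,-6.344,-3.604,0,0,0,0,-6.344,-3.604,0,0,0,0,-6.344,-3.604,0,0,0,0,-6.344,-3.604,0,0,0,0,-6.344,-3.604,0,0,0,0]' | python3 jog.py
python3 go.py 0.4648 -0.0354 0.094
python3 - <<'E'
from h import *; from m import comp
snap('wrist','w2'); comp('wrist','w2',.047,.068)
snap('scene','s2'); comp('scene','s2',.15,.245)
E
```

```text
time_s: 4.67
position: [0.4666, -0.0337, 0.2012]
orientation: [[-0.184, 0.983, -0.0], [0.983, 0.184, 0.0], [0.0, -0.0, -1.0]]
contact_force: [0.6, -0.6, -1.2]
finger_gap: 0.0418
grasp_force: 61.4
shift [-0.0014 -0.0021  0.1072] rv [-0.0001 -0.0004  0.0019] t 4.67 j6 -0.41
wrist px [274.   8.] n 191 med [0.435  0.1262 0.0579] circ 0.4334 0.1331 0.0105
wrist px [274.  81.] n 591 med [0.4445 0.0715 0.0542] circ 0.4442 0.072 0.0125
wrist px [274. 141.] n 492 med [0.4545 0.0184 0.0541] circ 0.4545 0.0179 0.0125
wrist px [274. 194.] n 420 med [ 0.4642 -0.0345  0.0541] circ 0.4646 -0.0359 0.0125
wrist px [485. 341.] n 328 med [ 0.7433 -0.1652  0.0629] circ 0.7479 -0.1681 0.0137
wrist px [499. 352.] n 34 med [ 0.7604 -0.172   0.0676] circ 0.76 -0.1732 0.0073
wrist px [488. 355.] n 12 med [ 0.7492 -0.1796  0.0676] circ 0.7491 -0.1789 0.0059
scene px [321. 156.] n 377 med [ 0.4737 -0.0202  0.2212] circ 0.4677 -0.0305 0.0346
```

View pics/w2.png

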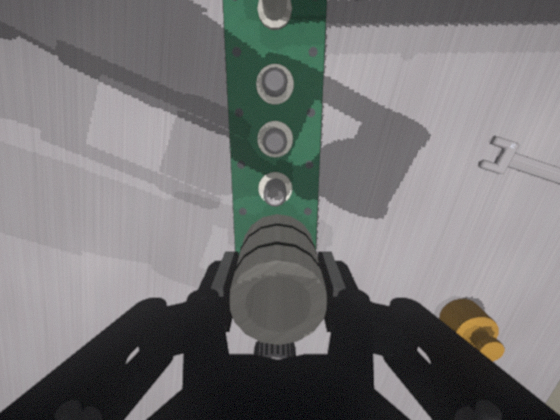

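The wrist view shows the sleeve upright between the pads around (278,290), and the target spigot at (274,190) just ahead of it. Checking its in-hand offset from the wrist depth.

```bash
cat > held.py <<'E'
import sys; from h import *
def held(tag):
    f=np.load(f'pics/{tag}.npz'); s=dict(position=f['p'],orientation=f['R'])
    P=(cloud('wrist',f['d'],s)-f['p'])@f['R']   # tool coords
    m=(f['d']>0)&(abs(P[...,1])<.0215)&(P[...,0]>-.03)&(P[...,0]<.03)&(P[...,2]>-.05)&(P[...,2]<.045)
    Q=P[m]; h,e=np.histogram(Q[:,2],np.arange(-.05,.046,.005)); print(dict(zip(e.round(3),h)))
    t=Q[Q[:,2]<np.percentile(Q[:,2],2)+.003]; w=Q[(Q[:,2]>np.percentile(Q[:,2],2)+.008)]
    from scipy.optimize import least_squares
    r=least_squares(lambda c:np.hypot(w[:,0]-c[0]-c[2]*w[:,2],w[:,1]-c[1]-c[3]*w[:,2])-.022,[0,0,0,0],loss='soft_l1',f_scale=.001)
    print('wall fit ctr',r.x.round(4),'top z',np.median(t[:,2]).round(4),cv2.minEnclosingCircle(t[:,:2].astype(np.float32)), 'zmax',np.percentile(Q[:,2],99))
held(sys.argv[1])
E
python3 held.py w2
```

```text
{np.float64(-0.05): np.int64(7), np.float64(-0.045): np.int64(39), np.float64(-0.04): np.int64(2762), np.float64(-0.035): np.int64(2208), np.float64(-0.03): np.int64(916), np.float64(-0.025): np.int64(881), np.float64(-0.02): np.int64(669), np.float64(-0.015): np.int64(636), np.float64(-0.01): np.int64(556), np.float64(-0.005): np.int64(464), np.float64(-0.0): np.int64(451), np.float64(0.005): np.int64(260), np.float64(0.01): np.int64(206), np.float64(0.015): np.int64(178), np.float64(0.02): np.int64(100), np.float64(0.025): np.int64(0), np.float64(0.03): np.int64(0), np.float64(0.035): np.int64(0), np.float64(0.04): np.int64(0)}
wall fit ctr [ 0.002  -0.0002 -0.1707  0.0656] top z -0.0359 ((0.0006476012640632689, -0.001338611007668078), 0.02334093675017357) zmax 0.01980071644257616
```

To row units: 0.106 m is 2.12, 0.1 m is 2.

```bash
echo '[-0.028,-0.04,0.6,0,0,0,-0.028,-0.04,1.2,0,0,0,-0.028,-0.04,1.7,0,0,0,-0.028,-0.04,2,0,0,0,-0.028,-0.04,2.12,0,0,0,-0.028,-0.04,2.12,0,0,0,-0.028,-0.04,2.12,0,0,0,-0.028,-0.04,2.12,0,0,0,-0.028,-0.04,2.12,0,0,0,-0.028,-0.04,2.12,0,0,0,-0.028,-0.04,2.12,0,0,0,-0.028,-0.04,2.12,0,0,0]' | python3 jog.py
python3 go.py 0.4647 -0.0357 0.044
```

```text
time_s: 5.77
position: [0.465, -0.0367, 0.0959]
orientation: [[-0.182, 0.983, 0.001], [0.983, 0.182, -0.0], [-0.0, 0.001, -1.0]]
contact_force: [-0.5, 0.3, -0.7]
finger_gap: 0.042
grasp_force: 61.4
shift [ 0.001  -0.0002  0.0519] rv [ 0.0011  0.0005 -0.    ] t 5.77 j6 -0.41
```

Aligned within about 1 mm; going down gently.

To row units: 0.03 m is 0.6, 0.026 m is 0.52.

```bash
echo '[0.02,0,0.16,0,0,0,0.02,0,0.28,0,0,0,0.02,0,0.36,0,0,0,0.02,0,0.44,0,0,0,0.02,0,0.52,0,0,0,0.02,0,0.6,0,0,0]' | python3 jog.py
python3 go.py 0.4647 -0.0357 0.044
```

```text
time_s: 6.27
position: [0.4642, -0.0355, 0.0646]
orientation: [[-0.182, 0.983, -0.001], [0.983, 0.182, 0.0], [0.0, -0.001, -1.0]]
contact_force: [-0.8, 0.9, -1.0]
finger_gap: 0.0419
grasp_force: 61.4
shift [-0.0003  0.0005  0.0206] rv [-0.0005 -0.0002 -0.    ] t 6.27 j6 -0.41
```

Engaged with no force.

To row units: 0.022 m is 0.44, 0.02 m is 0.4.

```bash
echo '[0,0,0.1,0,0,0,0,0,0.2,0,0,0,0,0,0.3,0,0,0,0,0,0.36,0,0,0,0,0,0.4,0,0,0,0,0,0.44,0,0,0,0,0,0.44,0,0,0,0,0,0.44,0,0,0,0,0,0.44,0,0,0]' | python3 jog.py
```

```text
time_s: 7.02
position: [0.4641, -0.0355, 0.0447]
orientation: [[-0.182, 0.983, -0.002], [0.983, 0.182, 0.0], [0.001, -0.002, -1.0]]
contact_force: [-5.7, 0.1, 10.4]
finger_gap: 0.042
grasp_force: 62.5
```

Seated (10 N at the expected height). Release, rise, and check with the cameras.

```bash
echo '[0,0,0,0,0,0,0,0,0,0,0,0,0,0,0,0,0,0,0,0,0,0,0,0]' | python3 jog.py 0.062
echo '[0,0,-0.4,0,0,0,0,0,-1.1,0,0,0,0,0,-1.8,0,0,0,0,0,-2.5,0,0,0,0,0,-3,0,0,0,0,0,-3.1,0,0,0]' | python3 jog.py
python3 - <<'E'
from h import *; from m import comp
snap('scene','s3'); comp('scene','s3',.047,.09)
E
python3 go.py 0.4497 0.3575 0.15
```

```text
time_s: 7.35
position: [0.4646, -0.0356, 0.0433]
orientation: [[-0.182, 0.983, 0.0], [0.983, 0.182, -0.0], [-0.0, 0.0, -1.0]]
contact_force: [0.2, 0.4, 0.6]
finger_gap: 0.0615
grasp_force: 0.0
time_s: 7.85
position: [0.4681, -0.0364, 0.2042]
orientation: [[-0.182, 0.983, 0.011], [0.983, 0.182, -0.002], [-0.004, 0.01, -1.0]]
contact_force: [1.7, -0.5, 0.6]
finger_gap: 0.0624
grasp_force: 0.0
scene px [223. 155.] n 132 med [ 0.5933 -0.3379  0.0581] circ 0.5895 -0.3411 0.0249
scene px [280. 168.] n 80 med [ 0.495  -0.1722  0.0707] circ 0.4907 -0.177 0.0121
scene px [302. 186.] n 48 med [ 0.4761 -0.0856  0.054 ] circ 0.4755 -0.0884 0.0124
scene px [317. 192.] n 248 med [ 0.4683 -0.0308  0.0715] circ 0.4647 -0.0336 0.0239
scene px [331. 205.] n 53 med [0.4569 0.0214 0.0537] circ 0.456 0.0191 0.0123
scene px [206. 209.] n 101 med [ 0.7514 -0.1681  0.0677] circ 0.7468 -0.1701 0.019
scene px [347. 215.] n 50 med [0.4462 0.0745 0.0542] circ 0.4448 0.0733 0.0124
scene px [367. 227.] n 43 med [0.4378 0.145  0.0618] circ 0.4463 0.1495 0.0191
scene px [423. 286.] n 220 med [0.4518 0.3577 0.0593] circ 0.4497 0.3578 0.0229
scene px [355. 353.] n 2288 med [0.7033 0.387  0.0608] circ 0.6998 0.3822 0.0744
shift [0.3905 0.0539 0.0518] rv [0.008  0.0035 0.0001] t 7.9 j6 -0.41
```

```bash
echo '[0.4,0.06,0,0,0,0,1.2,0.16,0,0,0,0,2,0.28,0,0,0,0,2.8,0.38,0,0,0,0,3.6,0.5,0,0,0,0,4.4,0.6,0,0,0,0,5.2,0.72,0,0,0,0,6,0.82,0.2,0,0,0,6.8,0.94,0.5,0,0,0,7.4,1.02,0.8,0,0,0,7.8,1.08,1,0,0,0,7.8,1.08,1,0,0,0,7.8,1.08,1,0,0,0,7.8,1.08,1,0,0,0,7.8,1.08,1,0,0,0,7.8,1.08,1,0,0,0,7.8,1.08,1,0,0,0]' | python3 jog.py
python3 - <<'E'
from h import *; from m import comp
snap('wrist','w3'); comp('wrist','w3',.047,.068)
E
python3 go.py 0.4497 0.3575 0.021
```

```text
time_s: 9.32
position: [0.4472, 0.3569, 0.149]
orientation: [[-0.18, 0.984, 0.001], [0.984, 0.18, 0.001], [0.0, 0.001, -1.0]]
contact_force: [-0.1, -0.6, -1.1]
finger_gap: 0.062
grasp_force: 0.0
wrist px [532. 237.] n 6554 med [0.6664 0.3681 0.0597] circ 0.6923 0.3835 0.0699
wrist px [279. 210.] n 1453 med [0.4491 0.3583 0.0596] circ 0.4491 0.3575 0.0221
shift [-1.000e-04  2.400e-03  1.281e-01] rv [ 0.0012 -0.0004 -0.0015] t 9.37 j6 0.37
```

```bash
echo '[0,0.04,0.8,0,0,0,0,0.04,1.6,0,0,0,0,0.04,2.2,0,0,0,0,0.04,2.48,0,0,0,0,0.04,2.56,0,0,0,0,0.04,2.56,0,0,0,0,0.04,2.56,0,0,0,0,0.04,2.56,0,0,0,0,0.04,2.56,0,0,0]' | python3 jog.py
echo '[0,0,0,0,0,0,0,0,0,0,0,0,0,0,0,0,0,0,0,0,0,0,0,0,0,0,0,0,0,0,0,0,0,0,0,0]' | python3 jog.py 0.03 60
echo '[0,0,-0.7,0,0,0,0,0,-1.5,0,0,0,0,0,-2.3,0,0,0,0,0,-3.1,0,0,0,0,0,-3.6,0,0,0,0,0,-3.6,0,0,0,0,0,-3.6,0,0,0,0,0,-3.6,0,0,0,0,0,-3.6,0,0,0,0,0,-3.6,0,0,0]' | python3 jog.py
python3 go.py 0.4546 0.0190 0.2
```

```text
time_s: 10.12
position: [0.4502, 0.3591, 0.0225]
orientation: [[-0.182, 0.983, 0.004], [0.983, 0.182, 0.002], [0.002, 0.004, -1.0]]
contact_force: [0.1, 0.5, 0.5]
finger_gap: 0.062
grasp_force: 0.0
time_s: 10.62
position: [0.4496, 0.3589, 0.0221]
orientation: [[-0.182, 0.983, 0.002], [0.983, 0.182, 0.001], [0.001, 0.002, -1.0]]
contact_force: [-1.3, -0.4, 6.1]
finger_gap: 0.0434
grasp_force: 61.0
time_s: 11.45
position: [0.4469, 0.3571, 0.1973]
orientation: [[-0.182, 0.983, -0.005], [0.983, 0.182, -0.003], [-0.002, -0.005, -1.0]]
contact_force: [0.4, 0.6, -0.7]
finger_gap: 0.0433
grasp_force: 47.6
shift [-0.3339 -0.0539 -0.0018] rv [-0.005   0.0019 -0.    ] t 11.45 j6 0.37
```

The grip has dropped to 47.6 N, so I'll check for the slackening before carrying.

```bash
echo '[0,0,0,0,0,0,0,0,0,0,0,0,0,0,0,0,0,0,0,0,0,0,0,0,0,0,0,0,0,0,0,0,0,0,0,0]' | python3 jog.py 0.03 80
python3 - <<'E'
from h import *
snap('wrist','w4')
E
python3 held.py w4;python3 held.py w2;  python3 go.py 0.4546 0.0190 0.2
```

```text
time_s: 11.95
position: [0.4485, 0.3581, 0.2004]
orientation: [[-0.182, 0.983, 0.0], [0.983, 0.182, 0.0], [0.0, 0.0, -1.0]]
contact_force: [-1.0, 0.2, -2.1]
finger_gap: 0.0427
grasp_force: 81.1
{np.float64(-0.05): np.int64(3), np.float64(-0.045): np.int64(26), np.float64(-0.04): np.int64(4492), np.float64(-0.035): np.int64(1052), np.float64(-0.03): np.int64(906), np.float64(-0.025): np.int64(918), np.float64(-0.02): np.int64(640), np.float64(-0.015): np.int64(634), np.float64(-0.01): np.int64(540), np.float64(-0.005): np.int64(455), np.float64(-0.0): np.int64(372), np.float64(0.005): np.int64(217), np.float64(0.01): np.int64(202), np.float64(0.015): np.int64(172), np.float64(0.02): np.int64(21), np.float64(0.025): np.int64(0), np.float64(0.03): np.int64(0), np.float64(0.035): np.int64(0), np.float64(0.04): np.int64(0)}
wall fit ctr [ 0.0007  0.0012 -0.1931 -0.013 ] top z -0.0376 ((-0.0010580923408269882, -0.0014033196493983269), 0.024153172969818115) zmax 0.01735157913387522
{np.float64(-0.05): np.int64(7), np.float64(-0.045): np.int64(39), np.float64(-0.04): np.int64(2761), np.float64(-0.035): np.int64(2209), np.float64(-0.03): np.int64(916), np.float64(-0.025): np.int64(881), np.float64(-0.02): np.int64(669), np.float64(-0.015): np.int64(636), np.float64(-0.01): np.int64(556), np.float64(-0.005): np.int64(464), np.float64(-0.0): np.int64(450), np.float64(0.005): np.int64(261), np.float64(0.01): np.int64(206), np.float64(0.015): np.int64(178), np.float64(0.02): np.int64(100), np.float64(0.025): np.int64(0), np.float64(0.03): np.int64(0), np.float64(0.035): np.int64(0), np.float64(0.04): np.int64(0)}
wall fit ctr [ 0.002  -0.0002 -0.1707  0.0656] top z -0.0359 ((0.0006495590787380934, -0.0013381119351834059), 0.02334093675017357) zmax 0.019801074017162672
shift [-0.3346 -0.0558  0.0004] rv [ 0.0002 -0.0001 -0.    ] t 12.0 j6 0.37
```

View pics/w4.png

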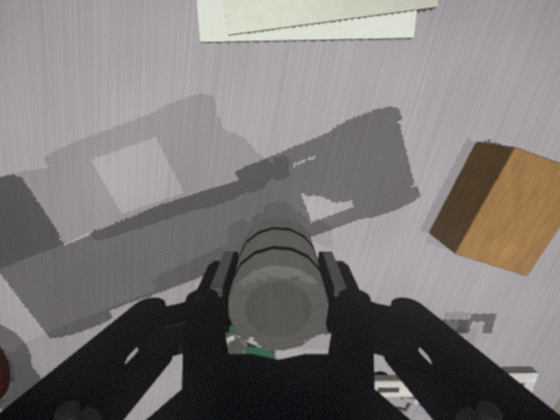

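The sleeve is still upright and centred at about (278,300), with a −1.4 mm tool-x offset that I'll compensate. Carrying it to spigot 1.

To row units: -0.0556 m is -1.112, -0.333 m is -6.66.

```bash
echo '[-0.4,-0.06,0,0,0,0,-1.1,-0.18,0,0,0,0,-1.8,-0.3,0,0,0,0,-2.5,-0.42,0,0,0,0,-3.2,-0.54,0,0,0,0,-3.9,-0.66,0,0,0,0,-4.6,-0.78,0,0,0,0,-5.3,-0.88,0,0,0,0,-6,-1,0,0,0,0,-6.4,-1.06,0,0,0,0,-6.66,-1.112,0.2,0,0,0,-6.66,-1.112,0.6,0,0,0,-6.66,-1.112,1.2,0,0,0,-6.66,-1.112,1.8,0,0,0,-6.66,-1.112,2,0,0,0,-6.66,-1.112,2,0,0,0,-6.66,-1.112,2,0,0,0,-6.66,-1.112,2,0,0,0,-6.66,-1.112,2,0,0,0,-6.66,-1.112,2,0,0,0]' | python3 jog.py
python3 go.py 0.4545 0.0203 0.042
```

```text
time_s: 13.67
position: [0.4561, 0.0205, 0.1022]
orientation: [[-0.182, 0.983, 0.004], [0.983, 0.182, -0.0], [-0.001, 0.004, -1.0]]
contact_force: [0.1, -0.4, -1.5]
finger_gap: 0.0428
grasp_force: 81.5
shift [ 0.0002 -0.0018  0.0602] rv [0.0037 0.0011 0.0003] t 13.67 j6 -0.29
```

To row units: 0.014 m is 0.28, 0.008 m is 0.16.

```bash
echo '[0,-0.02,0.16,0,0,0,0,-0.02,0.28,0,0,0,0,-0.02,0.28,0,0,0,0,-0.02,0.28,0,0,0,0,-0.02,0.28,0,0,0]' | python3 jog.py
python3 go.py 0.4545 0.0203 0.042
python3 - <<'E'
from h import *; from m import comp
snap('scene','s4'); comp('scene','s4',.047,.09)
E
```

```text
time_s: 14.08
position: [0.4532, 0.0204, 0.086]
orientation: [[-0.182, 0.983, -0.001], [0.983, 0.182, 0.0], [0.0, -0.001, -1.0]]
contact_force: [-0.5, 0.3, -1.1]
finger_gap: 0.043
grasp_force: 81.5
shift [-0.0003  0.0013  0.044 ] rv [-0.0007 -0.0002 -0.    ] t 14.08 j6 -0.29
scene px [223. 155.] n 132 med [ 0.5938 -0.338   0.0583] circ 0.5907 -0.3403 0.0243
scene px [280. 168.] n 82 med [ 0.4945 -0.1718  0.0721] circ 0.4906 -0.1776 0.0122
scene px [302. 186.] n 47 med [ 0.4758 -0.0877  0.0537] circ 0.475 -0.0899 0.013
scene px [315. 193.] n 185 med [ 0.4744 -0.0308  0.0686] circ 0.4667 -0.0348 0.0224
scene px [333. 204.] n 86 med [0.4642 0.0332 0.0747] circ 0.4565 0.0237 0.0213
scene px [206. 208.] n 99 med [ 0.7528 -0.1683  0.0679] circ 0.75 -0.1718 0.0165
scene px [347. 215.] n 52 med [0.447  0.0751 0.0543] circ 0.4445 0.0728 0.013
scene px [367. 227.] n 41 med [0.4365 0.1449 0.0625] circ 0.4443 0.1492 0.0168
scene px [355. 353.] n 2282 med [0.7032 0.3869 0.0608] circ 0.6993 0.3827 0.0746
```

```bash
echo '[0,0.02,0.08,0,0,0,0,0.02,0.16,0,0,0,0,0.02,0.24,0,0,0,0,0.02,0.32,0,0,0,0,0.02,0.4,0,0,0,0,0.02,0.48,0,0,0]' | python3 jog.py
python3 go.py 0.4545 0.0203 0.042
```

```text
time_s: 14.63
position: [0.4542, 0.0205, 0.0617]
orientation: [[-0.182, 0.983, -0.001], [0.983, 0.182, -0.0], [0.0, -0.001, -1.0]]
contact_force: [0.3, -0.5, -0.6]
finger_gap: 0.0427
grasp_force: 81.5
shift [-0.0003  0.0003  0.0197] rv [-0.0005 -0.      0.    ] t 14.63 j6 -0.29
```

```bash
echo '[0,0,0.1,0,0,0,0,0,0.2,0,0,0,0,0,0.3,0,0,0,0,0,0.36,0,0,0,0,0,0.4,0,0,0,0,0,0.43,0,0,0,0,0,0.43,0,0,0,0,0,0.43,0,0,0,0,0,0.43,0,0,0]' | python3 jog.py
```

```text
time_s: 15.38
position: [0.454, 0.0206, 0.0422]
orientation: [[-0.182, 0.983, -0.002], [0.983, 0.182, -0.0], [0.0, -0.002, -1.0]]
contact_force: [-6.1, -0.5, 12.3]
finger_gap: 0.0428
grasp_force: 82.8
```

Seated. Release and go towards sleeve C.

To row units: -0.155 m is -3.1, -0.15 m is -3.

```bash
echo '[0,0,0,0,0,0,0,0,0,0,0,0,0,0,0,0,0,0,0,0,0,0,0,0]' | python3 jog.py 0.062
echo '[0,0,-0.4,0,0,0,0,0,-1.1,0,0,0,0,0,-1.8,0,0,0,0,0,-2.5,0,0,0,0,0,-3,0,0,0,0,0,-3.1,0,0,0,0,0,-3.1,0,0,0,0,0,-3.1,0,0,0,0,0,-3.1,0,0,0]' | python3 jog.py
python3 - <<'E'
from h import *; from m import comp
snap('scene','s5'); comp('scene','s5',.047,.09)
E
python3 go.py 0.592 -0.3399 0.15
```

```text
time_s: 15.72
position: [0.4547, 0.0206, 0.0408]
orientation: [[-0.182, 0.983, 0.001], [0.983, 0.182, 0.0], [-0.0, 0.001, -1.0]]
contact_force: [0.2, 0.2, -0.2]
finger_gap: 0.0617
grasp_force: 0.0
time_s: 16.47
position: [0.4529, 0.0207, 0.1936]
orientation: [[-0.182, 0.983, -0.004], [0.983, 0.182, 0.0], [0.001, -0.004, -1.0]]
contact_force: [-0.2, -0.4, -0.4]
finger_gap: 0.0619
grasp_force: 0.0
scene px [223. 155.] n 134 med [ 0.5921 -0.3373  0.0579] circ 0.5925 -0.3423 0.0243
scene px [280. 168.] n 82 med [ 0.4951 -0.1718  0.0718] circ 0.4909 -0.1766 0.0123
scene px [302. 186.] n 46 med [ 0.4768 -0.0862  0.0541] circ 0.4758 -0.0883 0.0123
scene px [317. 192.] n 248 med [ 0.4682 -0.0304  0.0722] circ 0.4655 -0.0354 0.025
scene px [332. 202.] n 259 med [0.4581 0.0233 0.0712] circ 0.4569 0.0196 0.0236
scene px [206. 209.] n 103 med [ 0.7522 -0.1681  0.068 ] circ 0.7509 -0.1717 0.015
scene px [347. 215.] n 54 med [0.4461 0.0747 0.0537] circ 0.4449 0.0737 0.0125
scene px [367. 227.] n 42 med [0.437  0.1453 0.0639] circ 0.4533 0.1511 0.0263
scene px [355. 354.] n 2287 med [0.7039 0.3871 0.0608] circ 0.6996 0.3822 0.0745
shift [-0.38    0.0716  0.0425] rv [-0.0045 -0.0014 -0.0001] t 16.52 j6 -0.29
```

To row units: -0.02 m is -0.4, 0.02 m is 0.4.

```bash
echo '[-0.4,0.08,0,0,0,0,-1.2,0.22,0,0,0,0,-2,0.38,0,0,0,0,-2.8,0.52,0,0,0,0,-3.6,0.68,0,0,0,0,-4.4,0.82,0,0,0,0,-5.2,0.98,0,0,0,0,-6,1.12,0,0,0,0,-6.7,1.26,0.1,0,0,0,-7.2,1.36,0.4,0,0,0,-7.5,1.41,0.7,0,0,0,-7.6,1.432,0.84,0,0,0,-7.6,1.432,0.84,0,0,0,-7.6,1.432,0.84,0,0,0,-7.6,1.432,0.84,0,0,0,-7.6,1.432,0.84,0,0,0,-7.6,1.432,0.84,0,0,0,-7.6,1.432,0.84,0,0,0]' | python3 jog.py
python3 - <<'E'
from h import *; from m import comp
snap('wrist','w5'); comp('wrist','w5',.047,.068)
E
python3 go.py 0.592 -0.3399 0.021
```

```text
time_s: 18.02
position: [0.5945, -0.3395, 0.1552]
orientation: [[-0.183, 0.983, 0.001], [0.983, 0.183, -0.001], [-0.001, 0.001, -1.0]]
contact_force: [1.1, 0.5, 0.1]
finger_gap: 0.062
grasp_force: 0.0
wrist px [531.  31.] n 1232 med [ 0.7458 -0.1758  0.0669] circ 0.7504 -0.1734 0.0154
wrist px [556.  37.] n 16 med [ 0.7639 -0.1764  0.0675] circ 0.7638 -0.1767 0.002
wrist px [273. 209.] n 1386 med [ 0.5917 -0.3411  0.0596] circ 0.592 -0.3416 0.022
shift [ 0.0003 -0.0025  0.1339] rv [0.0011 0.0011 0.0008] t 18.07 j6 -0.81
```

```bash
echo '[-0.03,-0.04,0.8,0,0,0,-0.03,-0.04,1.6,0,0,0,-0.03,-0.04,2.2,0,0,0,-0.03,-0.04,2.52,0,0,0,-0.03,-0.04,2.66,0,0,0,-0.03,-0.04,2.66,0,0,0,-0.03,-0.04,2.66,0,0,0,-0.03,-0.04,2.66,0,0,0,-0.03,-0.04,2.66,0,0,0,-0.03,-0.04,2.66,0,0,0]' | python3 jog.py
echo '[0,0,0,0,0,0,0,0,0,0,0,0,0,0,0,0,0,0,0,0,0,0,0,0,0,0,0,0,0,0,0,0,0,0,0,0]' | python3 jog.py 0.03 80
echo '[0,0,-0.7,0,0,0,0,0,-1.5,0,0,0,0,0,-2.3,0,0,0,0,0,-3.1,0,0,0,0,0,-3.6,0,0,0,0,0,-3.6,0,0,0,0,0,-3.6,0,0,0,0,0,-3.6,0,0,0,0,0,-3.6,0,0,0,0,0,-3.6,0,0,0]' | python3 jog.py
python3 go.py 0.4752 -0.0888 0.2
```

```text
time_s: 18.9
position: [0.5937, -0.343, 0.0233]
orientation: [[-0.182, 0.983, 0.003], [0.983, 0.182, -0.002], [-0.003, 0.003, -1.0]]
contact_force: [-0.1, 0.3, 0.2]
finger_gap: 0.0619
grasp_force: 0.0
time_s: 19.4
position: [0.5933, -0.3427, 0.0224]
orientation: [[-0.182, 0.983, 0.002], [0.983, 0.182, -0.002], [-0.002, 0.002, -1.0]]
contact_force: [-0.6, 1.1, 6.2]
finger_gap: 0.0423
grasp_force: 81.4
time_s: 20.23
position: [0.5906, -0.3407, 0.197]
orientation: [[-0.182, 0.983, -0.005], [0.983, 0.182, 0.004], [0.005, -0.004, -1.0]]
contact_force: [0.8, -0.2, -1.2]
finger_gap: 0.0425
grasp_force: 81.4
shift [ 0.2687 -0.0677 -0.0015] rv [-0.0043 -0.0045 -0.    ] t 20.23 j6 -0.81
```

To row units: -0.068 m is -1.36, 0.267 m is 5.34.

```bash
echo '[0.4,-0.1,0,0,0,0,1.1,-0.28,0,0,0,0,1.8,-0.46,0,0,0,0,2.5,-0.64,0,0,0,0,3.2,-0.82,0,0,0,0,3.9,-1,0,0,0,0,4.6,-1.18,0,0,0,0,5,-1.28,0,0,0,0,5.34,-1.36,0,0,0,0,5.34,-1.36,0.4,0,0,0,5.34,-1.36,1,0,0,0,5.34,-1.36,1.6,0,0,0,5.34,-1.36,2,0,0,0,5.34,-1.36,2.16,0,0,0,5.34,-1.36,2.16,0,0,0,5.34,-1.36,2.16,0,0,0,5.34,-1.36,2.16,0,0,0,5.34,-1.36,2.16,0,0,0,5.34,-1.36,2.16,0,0,0,5.34,-1.36,2.16,0,0,0]' | python3 jog.py
python3 go.py 0.4753 -0.0903 0.042
```

```text
time_s: 21.9
position: [0.4778, -0.0921, 0.0941]
orientation: [[-0.182, 0.983, 0.002], [0.983, 0.182, -0.001], [-0.001, 0.002, -1.0]]
contact_force: [-0.5, -0.2, -0.9]
finger_gap: 0.0423
grasp_force: 81.5
shift [ 0.0023 -0.0022  0.052 ] rv [0.0021 0.0012 0.    ] t 21.9 j6 -0.52
```

```bash
echo '[0.04,-0.04,0.08,0,0,0,0.04,-0.04,0.12,0,0,0,0.04,-0.04,0.12,0,0,0,0.04,-0.04,0.12,0,0,0,0.04,-0.04,0.12,0,0,0,0.04,-0.04,0.12,0,0,0]' | python3 jog.py
python3 go.py 0.4753 -0.0903 0.042
```

```text
time_s: 22.4
position: [0.4746, -0.0902, 0.0868]
orientation: [[-0.182, 0.983, 0.0], [0.983, 0.182, -0.0], [-0.0, 0.0, -1.0]]
contact_force: [0.0, 0.3, -1.7]
finger_gap: 0.0426
grasp_force: 81.5
shift [-0.0003  0.0007  0.0448] rv [0.0001 0.     0.    ] t 22.4 j6 -0.52
```

To row units: 0.024 m is 0.48, 0.02 m is 0.4.

```bash
echo '[0,0.01,0.08,0,0,0,0,0.01,0.16,0,0,0,0,0.01,0.24,0,0,0,0,0.01,0.32,0,0,0,0,0.01,0.4,0,0,0,0,0.01,0.48,0,0,0]' | python3 jog.py
python3 go.py 0.4753 -0.0903 0.042
```

```text
time_s: 22.9
position: [0.4748, -0.09, 0.0622]
orientation: [[-0.182, 0.983, -0.0], [0.983, 0.182, 0.0], [0.0, -0.0, -1.0]]
contact_force: [-0.8, -0.1, -1.0]
finger_gap: 0.0428
grasp_force: 81.5
shift [-0.0004  0.0005  0.0202] rv [-0.0005 -0.0002  0.0001] t 22.9 j6 -0.52
```

To row units: 0.0215 m is 0.43, 0.02 m is 0.4.

```bash
echo '[0,0,0.1,0,0,0,0,0,0.2,0,0,0,0,0,0.3,0,0,0,0,0,0.36,0,0,0,0,0,0.4,0,0,0,0,0,0.43,0,0,0,0,0,0.43,0,0,0,0,0,0.43,0,0,0,0,0,0.43,0,0,0]' | python3 jog.py
```

```text
time_s: 23.65
position: [0.4745, -0.0899, 0.0424]
orientation: [[-0.182, 0.983, -0.002], [0.983, 0.182, 0.001], [0.001, -0.002, -1.0]]
contact_force: [-4.8, 1.3, 7.2]
finger_gap: 0.0425
grasp_force: 82.5
```

The rows are not in the units I measure in: shifts go in units of 50 mm. I convert before sending: -0.125 m is -2.5, 0.2 m is 4.

```bash
echo '[0,0,0,0,0,0,0,0,0,0,0,0,0,0,0,0,0,0,0,0,0,0,0,0]' | python3 jog.py 0.062
echo '[0,0,-0.4,0,0,0,0,0,-1.1,0,0,0,0,0,-1.8,0,0,0,0,0,-2.5,0,0,0,0,0,-3.2,0,0,0,0.7,0.2,-3.5,0,0,0,1.5,0.6,-3.5,0,0,0,2.2,1,-3.5,0,0,0,2.9,1.4,-3.5,0,0,0,3.6,1.8,-3.5,0,0,0,4,2.2,-3.5,0,0,0,4,2.2,-3.5,0,0,0,4,2.2,-3.5,0,0,0,4,2.2,-3.5,0,0,0,4,2.2,-3.5,0,0,0,4,2.2,-3.5,0,0,0]' | python3 jog.py
python3 - <<'E'
from h import *; from m import comp
snap('scene','s6'); comp('scene','s6',.047,.09)
snap('wrist','w6'); comp('wrist','w6',.047,.09);comp('wrist','w6',.12,.15);comp('wrist','w6',.092,.1)
E
python3 go.py 0.5705 0.1637 0.16
```

```text
time_s: 23.98
position: [0.4752, -0.0901, 0.0414]
orientation: [[-0.182, 0.983, 0.0], [0.983, 0.182, -0.0], [-0.0, 0.0, -1.0]]
contact_force: [0.5, -0.5, 0.5]
finger_gap: 0.0617
grasp_force: 0.0
time_s: 25.32
position: [0.5463, 0.1254, 0.2162]
orientation: [[-0.18, 0.984, -0.0], [0.984, 0.18, -0.0], [-0.0, -0.001, -1.0]]
contact_force: [0.1, -0.8, -0.3]
finger_gap: 0.062
grasp_force: 0.0
scene px [280. 168.] n 83 med [ 0.4947 -0.1719  0.0702] circ 0.491 -0.1734 0.013
scene px [307. 186.] n 390 med [ 0.4788 -0.0706  0.0707] circ 0.4735 -0.062 0.0484
scene px [336. 203.] n 85 med [0.4506 0.0372 0.0732] circ 0.45 0.0283 0.0193
scene px [206. 208.] n 98 med [ 0.7524 -0.1683  0.068 ] circ 0.7516 -0.1736 0.0161
scene px [347. 215.] n 53 med [0.4467 0.0743 0.054 ] circ 0.4467 0.0737 0.0132
scene px [367. 227.] n 43 med [0.4364 0.1449 0.0597] circ 0.435 0.1427 0.0107
scene px [355. 353.] n 2275 med [0.7035 0.3872 0.0608] circ 0.6998 0.3826 0.074
wrist px [498.  10.] n 1487 med [0.7138 0.3246 0.0593] circ 0.7014 0.3304 0.0383
wrist px [494. 144.] n 36 med [0.732  0.2123 0.0882] circ 0.7343 0.
[... 183 characters left out ...]
 152.] n 15 med [0.6076 0.1823 0.0886] circ 0.6076 0.1823 0.0066
wrist px [195. 154.] n 13 med [0.4648 0.1544 0.0888] circ 0.4649 0.1545 0.0059
wrist px [512. 166.] n 56 med [0.757  0.1968 0.0884] circ 0.757 0.1969 0.0092
wrist px [180. 218.] n 363 med [0.4458 0.0745 0.054 ] circ 0.4444 0.0721 0.0126
wrist px [177. 264.] n 1179 med [0.45   0.0319 0.0711] circ 0.4554 0.0199 0.0224
wrist px [208. 335.] n 44 med [ 0.4944 -0.0781  0.0532] circ 0.4937 -0.0802 0.0077
wrist px [314. 174.] n 474 med [0.5683 0.1645 0.14  ] circ 0.5699 0.1629 0.0091
wrist px [352. 164.] n 9227 med [0.6133 0.1718 0.096 ] circ 0.6007 0.175 0.1705
shift [0.0332 0.0305 0.0564] rv [-0.      0.0001 -0.0017] t 25.42 j6 -0.08
```

View pics/s6.png

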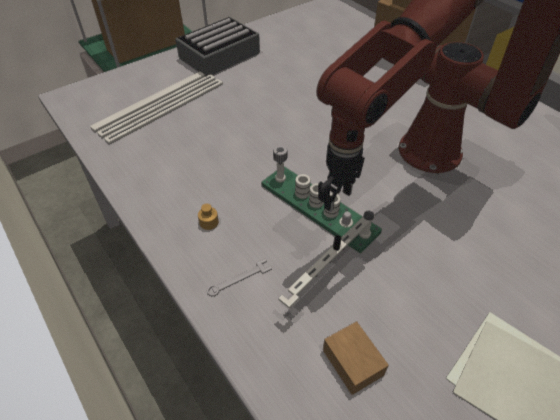

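All three sleeves sit on spigots 1–3 at about (303,185), (317,195), (331,205), with no others on the bench. Confirming top heights, then moving over the handle.

```bash
python3 - <<'E'
from h import *
for t,pts in(('s6',[(.4751,-.089),(.4647,-.0356)]),('s5',[(.4647,-.0356),(.4548,.019)])):
    f=np.load(f'pics/{t}.npz'); P=cloud('scene',f['d'])
    for q in pts:
        z=P[np.hypot(P[...,0]-q[0],P[...,1]-q[1])<.0205][:,2]; z=z[z<.1]; print(t,q,np.percentile(z,[75,90,97]).round(4),len(z))
E
echo '[0.32,0.3,0.4,0,0,0,0.66,0.6,1,0,0,0,0.66,0.6,1.12,0,0,0,0.66,0.6,1.12,0,0,0,0.66,0.6,1.12,0,0,0,0.66,0.6,1.12,0,0,0,0.66,0.6,1.12,0,0,0]' | python3 jog.py
python3 go.py 0.570 0.1632 0.101
```

```text
s6 (0.4751, -0.089) [0.0788 0.0817 0.0826] 186
s6 (0.4647, -0.0356) [0.0784 0.0818 0.0838] 141
s5 (0.4647, -0.0356) [0.0798 0.082  0.0837] 195
s5 (0.4548, 0.019) [0.0799 0.0816 0.0832] 183
time_s: 26.0
position: [0.5712, 0.164, 0.1623]
orientation: [[-0.181, 0.983, 0.003], [0.983, 0.181, 0.0], [-0.0, 0.003, -1.0]]
contact_force: [-0.4, -0.4, 0.3]
finger_gap: 0.0623
grasp_force: 0.0
shift [-0.0005 -0.0015  0.0613] rv [ 0.0032  0.0003 -0.0008] t 26.0 j6 -0.02
```

```bash
echo '[0,-0.02,0.4,0,0,0,0,-0.02,0.8,0,0,0,0,-0.02,1.08,0,0,0,0,-0.02,1.18,0,0,0,0,-0.02,1.18,0,0,0,0,-0.02,1.18,0,0,0,0,-0.02,1.18,0,0,0]' | python3 jog.py
echo '[0,0,0,0,0,0,0,0,0,0,0,0,0,0,0,0,0,0,0,0,0,0,0,0,0,0,0,0,0,0,0,0,0,0,0,0,0,0,0,0,0,0]' | python3 jog.py 0.01 50
python3 - <<'E'
from h import *
s=manip.read_state(); p=np.array([.4325,.1367]); v=s['position'][:2]-p; print(np.hypot(*v))
fx=np.array([.983,.182]);fy=np.array([-.182,.983]); a0=np.arctan2(v@fx,-(v@fy)); print('a0',a0)
r=.140
for a in np.linspace(a0,0,15)[1:]: print([round(float(x),3) for x in (-r*(np.cos(a)-np.cos(a0)), r*(np.sin(a)-np.sin(a0)), a0-a)])
E
```

```text
time_s: 26.58
position: [0.5707, 0.1644, 0.1032]
orientation: [[-0.182, 0.983, 0.003], [0.983, 0.182, 0.0], [-0.0, 0.003, -1.0]]
contact_force: [-0.4, -0.2, -0.4]
finger_gap: 0.0619
grasp_force: 0.0
time_s: 27.17
position: [0.5686, 0.1643, 0.1021]
orientation: [[-0.182, 0.983, -0.002], [0.983, 0.182, -0.0], [-0.0, -0.002, -1.0]]
contact_force: [-3.7, 0.3, 5.2]
finger_gap: 0.0167
grasp_force: 49.5
0.13885356911100485
a0 1.5875652277684078
[-0.016, -0.001, 0.113]
[-0.032, -0.003, 0.227]
[-0.047, -0.007, 0.34]
[-0.062, -0.013, 0.454]
[-0.076, -0.021, 0.567]
[-0.089, -0.03, 0.68]
[-0.101, -0.04, 0.794]
[-0.111, -0.052, 0.907]
[-0.12, -0.065, 1.021]
[-0.128, -0.079, 1.134]
[-0.134, -0.093, 1.247]
[-0.139, -0.109, 1.361]
[-0.141, -0.124, 1.474]
[-0.142, -0.14, 1.588]
```

Handle gripped. Swing the first half and check forces.

To row units: -0.101 m is -2.02, -0.089 m is -1.78.

```bash
echo '[-0.16,0,0,0,0,0.056,-0.32,-0.02,0,0,0,0.113,-0.64,-0.06,0,0,0,0.227,-0.94,-0.14,0,0,0,0.34,-1.24,-0.26,0,0,0,0.454,-1.52,-0.42,0,0,0,0.567,-1.78,-0.6,0,0,0,0.68,-2.02,-0.8,0,0,0,0.794]' | python3 jog.py
cat > bar.py <<'E'
from h import *
s=manip.read_state(); p=np.array([.4325,.1367]); v=s['position'][:2]-p
fx=np.array([.983,.182]);fy=np.array([-.182,.983]); a0=np.arctan2(v@fx,-(v@fy)); print('r',np.hypot(*v),'a',a0,s['wrist_torque'],s['finger_gap'])
R=s['orientation'][:2,:2]; r=.140
for a in np.linspace(a0,0,8)[1:]:
    d=fx*r*(np.sin(a)-np.sin(a0))-fy*r*(np.cos(a)-np.cos(a0)); print((d@R).round(4),round(a0-a,3))
E
python3 bar.py
```

```text
time_s: 27.83
position: [0.548, 0.0579, 0.1021]
orientation: [[0.578, 0.816, -0.001], [0.816, -0.578, 0.002], [0.001, -0.001, -1.0]]
contact_force: [-4.3, 3.1, 6.1]
finger_gap: 0.0166
grasp_force: 49.5
r 0.13981846257350694 a 0.7889356187799562 [0.48431748 0.65208892 0.07150587] 0.016596788512362785
[-0.0158 -0.0006] 0.113
[-0.0313 -0.003 ] 0.225
[-0.0466 -0.0071] 0.338
[-0.0612 -0.0129] 0.451
[-0.0751 -0.0203] 0.564
[-0.0881 -0.0292] 0.676
[-0.1    -0.0396] 0.789
```

Tracking well. Finish the swing with a slight push beyond to meet the stop.

To row units: -0.1 m is -2, -0.095 m is -1.9.

```bash
echo '[-0.16,0,0,0,0,0.056,-0.32,-0.012,0,0,0,0.113,-0.626,-0.06,0,0,0,0.225,-0.932,-0.142,0,0,0,0.338,-1.224,-0.258,0,0,0,0.451,-1.502,-0.406,0,0,0,0.564,-1.762,-0.584,0,0,0,0.676,-1.9,-0.7,0,0,0,0.74,-2,-0.792,0,0,0,0.789,-2,-0.792,0,0,0,0.789,-2,-0.792,0,0,0,0.789,-2,-0.792,0,0,0,0.789]' | python3 jog.py
python3 bar.py
```

```text
time_s: 28.83
position: [0.4591, -0.0016, 0.1021]
orientation: [[0.985, 0.171, 0.0], [0.171, -0.985, -0.0], [0.0, 0.001, -1.0]]
contact_force: [-0.7, 0.1, 5.9]
finger_gap: 0.0171
grasp_force: 50.7
r 0.14084416621466767 a 0.006732856635895066 [0.00087721 0.21421186 0.07353569] 0.01706962646356279
[-0.0001  0.    ] 0.001
[-0.0003  0.    ] 0.002
[-0.0004  0.    ] 0.003
[-0.0005  0.    ] 0.004
[-0.0007  0.    ] 0.005
[-0.0008  0.    ] 0.006
[-0.0009  0.    ] 0.007
```

To row units: -0.005 m is -0.1, -0.004 m is -0.08.

```bash
echo '[-0.02,0,0,0,0,0.005,-0.04,0,0,0,0,0.01,-0.06,0,0,0,0,0.01,-0.08,0,0,0,0,0.01,-0.1,0,0,0,0,0.01,-0.1,0,0,0,0,0.01,-0.1,0,0,0,0,0.01]' | python3 jog.py
python3 bar.py|head -1
```

```text
time_s: 29.42
position: [0.459, -0.0017, 0.1022]
orientation: [[0.987, 0.16, 0.013], [0.16, -0.987, 0.001], [0.013, 0.001, -1.0]]
contact_force: [13.8, 3.5, -6.8]
finger_gap: 0.017
grasp_force: 49.4
r 0.1409276146455161 a 0.006000445663441175 [ 0.61688987 -1.75105225  0.23785945] 0.016963960577381344
```

Bar is on its stop. Relieve, release and rise.

To row units: 0.005 m is 0.1, 0.0025 m is 0.05.

```bash
echo '[0.05,0,0,0,0,0,0.1,0,0,0,0,0,0.1,0,0,0,0,0]' | python3 jog.py
echo '[0,0,0,0,0,0,0,0,0,0,0,0,0,0,0,0,0,0,0,0,0,0,0,0,0,0,0,0,0,0]' | python3 jog.py 0.062
echo '[0,0,-0.4,0,0,0,0,0,-1,0,0,0,0,0,-1.7,0,0,0,0,0,-2,0,0,0,0,0,-2,0,0,-0.12,0,0,-2,0,0,-0.24,0,0.4,-2,0,0,-0.36,0,0.8,-2,0,0,-0.48,0,1.2,-2,0,0,-0.6,0,1.6,-2,0,0,-0.72,0,2,-2,0,0,-0.84,0,2.4,-2,0,0,-0.96,0,2.8,-2,0,0,-1.08,0,3.1,-2,0,0,-1.2,0,3.1,-2,0,0,-1.32,0,3.1,-2,0,0,-1.44,0,3.1,-2,0,0,-1.5,0,3.1,-2,0,0,-1.5,0,3.1,-2,0,0,-1.5]' | python3 jog.py
python3 go.py 0.491 -0.1777 0.16 1.65
python3 - <<'E'
from h import *; from m import comp
snap('scene','s7');snap('top','t7'); comp('scene','s7',.092,.1); comp('top','t7',.092,.1); comp('scene','s7',.11,.145); comp('top','t7',.11,.145)
E
```

```text
time_s: 29.67
position: [0.4592, -0.0016, 0.1021]
orientation: [[0.987, 0.161, -0.0], [0.161, -0.987, -0.001], [-0.0, 0.001, -1.0]]
contact_force: [-1.3, -0.6, 8.2]
finger_gap: 0.0167
grasp_force: 50.9
time_s: 30.08
position: [0.4578, -0.0014, 0.1007]
orientation: [[0.987, 0.16, -0.001], [0.16, -0.987, 0.0], [-0.001, -0.0, -1.0]]
contact_force: [0.0, -0.1, -0.1]
finger_gap: 0.0618
grasp_force: 0.0
time_s: 31.67
position: [0.4831, -0.1544, 0.201]
orientation: [[-0.088, 0.996, -0.001], [0.996, 0.088, 0.0], [0.0, -0.001, -1.0]]
contact_force: [0.7, 1.0, 0.1]
finger_gap: 0.0622
grasp_force: 0.0
shift [-0.0239  0.0059  0.041 ] rv [-2.0000e-04 -7.0000e-04 -1.5618e+00] t 31.67 j6 -0.54
scene px [322. 188.] n 733 med [ 0.4633 -0.0191  0.0966] circ 0.4727 -0.0228 0.1791
top px [280. 263.] n 638 med [ 0.4601 -0.01    0.0964] circ 0.4601 -0.0073 0.1366
scene px [280. 153.] n 202 med [ 0.4962 -0.1707  0.1363] circ 0.4927 -0.1801 0.0244
scene px [328. 183.] n 71 med [0.462  0.0029 0.1328] circ 0.459 0.0006 0.0095
top px [279. 264.] n 34 med [ 0.4592 -0.0005  0.1398] circ 0.4589 -0.0006 0.0088
```

View pics/s7.png

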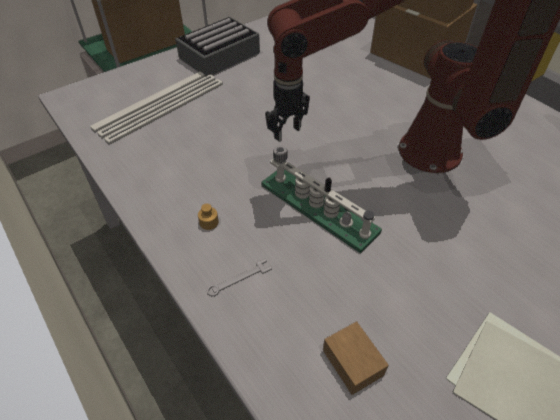

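The bar lies over the row, handle at (328,184) and over the sleeves. Now over the screw at j6 ≈ −2.1.

To row units: 0.04 m is 0.8, -0.024 m is -0.48.

```bash
echo '[0,0,0,0,0,-0.12,0,0,0,0,0,-0.24,0,0,0,0,0,-0.36,0,0,0,0,0,-0.48,-0.1,0.02,0.2,0,0,-0.6,-0.2,0.06,0.4,0,0,-0.72,-0.4,0.1,0.6,0,0,-0.84,-0.48,0.12,0.8,0,0,-0.96,-0.48,0.12,0.8,0,0,-1.08,-0.48,0.12,0.8,0,0,-1.2,-0.48,0.12,0.8,0,0,-1.32,-0.48,0.12,0.8,0,0,-1.44,-0.48,0.12,0.8,0,0,-1.55,-0.48,0.12,0.8,0,0,-1.55,-0.48,0.12,0.8,0,0,-1.55,-0.48,0.12,0.8,0,0,-1.55,-0.48,0.12,0.8,0,0,-1.55,-0.48,0.12,0.8,0,0,-1.55]' | python3 jog.py
python3 go.py 0.491 -0.1777 0.107 1.65
python3 - <<'E'
from h import *; from m import comp
snap('wrist','w8'); comp('wrist','w8',.125,.15)
E
```

```text
time_s: 33.27
position: [0.4914, -0.1778, 0.1613]
orientation: [[-0.998, -0.068, -0.0], [-0.068, 0.998, -0.0], [0.0, -0.0, -1.0]]
contact_force: [-0.3, -0.8, -0.2]
finger_gap: 0.0624
grasp_force: 0.0
shift [0.0004 0.0001 0.0543] rv [-0.     -0.     -0.0111] t 33.27 j6 -2.12
wrist px [551. 208.] n 470 med [ 0.4585 -0.01    0.131 ] circ 0.4585 -0.0043 0.0088
wrist px [276. 239.] n 3329 med [ 0.488  -0.1794  0.1381] circ 0.4913 -0.1791 0.0214
```

View pics/w8.png

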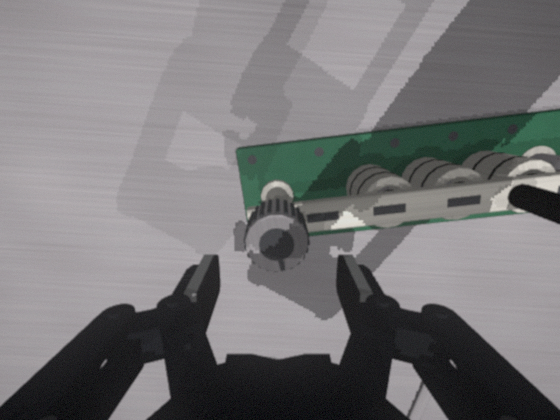

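The screw head is at (276,242) between the open fingers, index line at (282,265), bar slot below it. Descend and grip.

To row units: 0.054 m is 1.08, 0.05 m is 1.

```bash
echo '[0,0.01,0.4,0,0,0,0,0.01,0.8,0,0,0,0,0.01,1,0,0,0,0,0.01,1.08,0,0,0,0,0.01,1.08,0,0,0,0,0.01,1.08,0,0,0,0,0.01,1.08,0,0,0]' | python3 jog.py
echo '[0,0,0,0,0,0,0,0,0,0,0,0,0,0,0,0,0,0,0,0,0,0,0,0,0,0,0,0,0,0,0,0,0,0,0,0]' | python3 jog.py 0.03 70
python3 go.py 0.4912 -0.178 0.107 1.65; python3 -c "from h import *;s=manip.read_state();print(s['wrist_torque'],s['joint_pos'][5])"
```

```text
time_s: 33.9
position: [0.4924, -0.1778, 0.1085]
orientation: [[-0.998, -0.069, 0.002], [-0.069, 0.998, -0.001], [-0.002, -0.001, -1.0]]
contact_force: [0.3, -0.4, -0.2]
finger_gap: 0.062
grasp_force: 0.0
time_s: 34.4
position: [0.4923, -0.1787, 0.109]
orientation: [[-0.998, -0.07, 0.002], [-0.07, 0.998, -0.003], [-0.002, -0.003, -1.0]]
contact_force: [-2.0, -2.7, 5.5]
finger_gap: 0.0382
grasp_force: 70.1
shift [0.0011 0.0008 0.002 ] rv [-0.0031  0.0018 -0.0096] t 34.4 j6 -2.12
[-0.49128611  0.34124971  0.00772913] -2.1208180614832415
```

```bash
echo '[0,0,0,0,0,0.05,0,0,0,0,0,0.15,0,0,0,0,0,0.25,0,0,0,0,0,0.35,0,0,0,0,0,0.45,0,0,0,0,0,0.55,0,0,0,0,0,0.65,0,0,0,0,0,0.75,0,0,0,0,0,0.85,0,0,0,0,0,0.95,0,0,0,0,0,1.05,0,0,0,0,0,1.15,0,0,0,0,0,1.25,0,0,0,0,0,1.35,0,0,0,0,0,1.45,0,0,0,0,0,1.55,0,0,0,0,0,1.65,0,0,0,0,0,1.75,0,0,0,0,0,1.85,0,0,0,0,0,1.95]' | python3 jog.py
cat > tq.py <<'E'
from h import *
s=manip.read_state();print('torque',s['wrist_torque'].round(3),'j6',s['joint_pos'][5].round(3),'yaw',np.arctan2(s['orientation'][1,1],s['orientation'][0,1]).round(3),'t',round(s['time_s'],2))
E
python3 tq.py
```

```text
time_s: 36.07
position: [0.4898, -0.1807, 0.109]
orientation: [[0.308, 0.951, -0.004], [0.951, -0.308, -0.006], [-0.007, -0.002, -1.0]]
contact_force: [-9.6, -8.9, 9.9]
finger_gap: 0.0383
grasp_force: 70.6
torque [-1.274  1.583  0.086] j6 -0.166 yaw -0.313 t 36.07
```

Torque is friction only (0.086 N m). Easing the side load and continuing (total 3.9 rad, still below 4.4).

```bash
echo '[-0.03,-0.02,0,0,0,0.05,-0.04,-0.03,0,0,0,0.15,-0.04,-0.03,0,0,0,0.25,-0.04,-0.03,0,0,0,0.35,-0.04,-0.03,0,0,0,0.45,-0.04,-0.03,0,0,0,0.55,-0.04,-0.03,0,0,0,0.65,-0.04,-0.03,0,0,0,0.75,-0.04,-0.03,0,0,0,0.85,-0.04,-0.03,0,0,0,0.95,-0.04,-0.03,0,0,0,1.05,-0.04,-0.03,0,0,0,1.15,-0.04,-0.03,0,0,0,1.25,-0.04,-0.03,0,0,0,1.35,-0.04,-0.03,0,0,0,1.45,-0.04,-0.03,0,0,0,1.55,-0.04,-0.03,0,0,0,1.65,-0.04,-0.03,0,0,0,1.75,-0.04,-0.03,0,0,0,1.85,-0.04,-0.03,0,0,0,1.95]' | python3 jog.py
python3 tq.py
```

```text
time_s: 37.73
position: [0.4889, -0.1776, 0.109]
orientation: [[0.769, -0.64, -0.002], [-0.64, -0.769, 0.003], [-0.003, -0.001, -1.0]]
contact_force: [-5.8, 4.4, 11.1]
finger_gap: 0.0379
grasp_force: 70.7
torque [0.711 0.819 0.124] j6 1.78 yaw -2.265 t 37.73
```

```bash
echo '[0,0,0,0,0,0,0,0,0,0,0,0,0,0,0,0,0,0,0,0,0,0,0,0]' | python3 jog.py 0.062
echo '[0,0,0,0,0,-0.12,0,0,0,0,0,-0.24,0,0,0,0,0,-0.36,0,0,0,0,0,-0.48,0,0,0,0,0,-0.6,0,0,0,0,0,-0.72,0,0,0,0,0,-0.84,0,0,0,0,0,-0.96,0,0,0,0,0,-1.08,0,0,0,0,0,-1.2,0,0,0,0,0,-1.32,0,0,0,0,0,-1.44,0,0,0,0,0,-1.56,0,0,0,0,0,-1.68,0,0,0,0,0,-1.8,0,0,0,0,0,-1.92,0,0,0,0,0,-2,0,0,0,0,0,-2,0,0,0,0,0,-2]' | python3 jog.py
python3 go.py 0.4912 -0.178 0.109 -0.265;python3 tq.py
python3 - <<'E'
from h import *; from m import comp
snap('wrist','w9'); comp('wrist','w9',.13,.15); snap('scene','s9'); comp('scene','s9',.125,.145)
E
```

```text
time_s: 38.07
position: [0.4893, -0.1786, 0.107]
orientation: [[0.772, -0.635, -0.0], [-0.635, -0.772, 0.0], [-0.0, -0.0, -1.0]]
contact_force: [0.0, 0.5, 0.2]
finger_gap: 0.0619
grasp_force: 0.0
time_s: 39.65
position: [0.4893, -0.1788, 0.1071]
orientation: [[0.259, 0.966, -0.0], [0.966, -0.259, 0.0], [0.0, -0.0, -1.0]]
contact_force: [-0.3, 0.4, 1.0]
finger_gap: 0.0616
grasp_force: 0.0
shift [ 0.0012  0.0016 -0.0019] rv [-0.0003 -0.0002  0.0031] t 39.65 j6 -0.22
torque [-0.016  0.007 -0.007] j6 -0.223 yaw -0.262 t 39.65
wrist px [280. 290.] n 6000 med [ 0.4923 -0.1749  0.1381] circ 0.4913 -0.1785 0.0216
wrist px [199. 291.] n 1138 med [ 0.46   -0.1612  0.1405] circ 0.457 -0.1694 0.0121
wrist px [356. 291.] n 1136 med [ 0.5238 -0.1814  0.1406] circ 0.5238 -0.1872 0.0122
scene px [280. 151.] n 146 med [ 0.494  -0.1741  0.1385] circ 0.4902 -0.1775 0.0226
scene px [292. 148.] n 37 med [ 0.4579 -0.1619  0.1356] circ 0.4572 -0.1676 0.013
scene px [268. 155.] n 32 med [ 0.5289 -0.182   0.1358] circ 0.5272 -0.1857 0.0114
scene px [328. 181.] n 50 med [0.4601 0.0014 0.137 ] circ 0.4584 -0.0002 0.0096
```

View pics/w9.png

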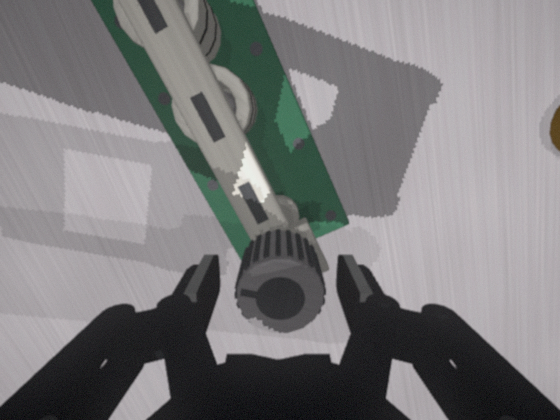

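The index line has moved from the bottom (282,265) to the left (243,293), about 3.8 rad clockwise with little slip; the bar is still closed. Regrip, centred.

To row units: 0.0016 m is 0.032, 0.0012 m is 0.024.

```bash
echo '[0.024,0.032,0,0,0,0,0.024,0.032,0,0,0,0,0.024,0.032,0,0,0,0]' | python3 jog.py
echo '[0,0,0,0,0,0,0,0,0,0,0,0,0,0,0,0,0,0,0,0,0,0,0,0,0,0,0,0,0,0]' | python3 jog.py 0.03 70; python3 tq.py
echo '[0,0,0,0,0,0.08,0,0,0,0,0,0.16,0,0,0,0,0,0.24,0,0,0,0,0,0.32,0,0,0,0,0,0.4,0,0,0,0,0,0.4]' | python3 jog.py; python3 tq.py
```

```text
time_s: 40.0
position: [0.4914, -0.178, 0.1074]
orientation: [[0.257, 0.966, 0.0], [0.966, -0.257, -0.0], [-0.0, 0.0, -1.0]]
contact_force: [0.8, -0.3, 0.1]
finger_gap: 0.0619
grasp_force: 0.0
time_s: 40.42
position: [0.4906, -0.1778, 0.1077]
orientation: [[0.257, 0.966, -0.002], [0.966, -0.257, 0.001], [0.0, -0.002, -1.0]]
contact_force: [-3.6, 2.2, 6.0]
finger_gap: 0.0383
grasp_force: 70.5
torque [ 0.168  0.625 -0.03 ] j6 -0.222 yaw -0.26 t 40.42
time_s: 40.92
position: [0.491, -0.178, 0.1078]
orientation: [[0.614, 0.789, -0.001], [0.789, -0.614, 0.0], [-0.0, -0.001, -1.0]]
contact_force: [-2.9, 1.4, 5.1]
finger_gap: 0.0386
grasp_force: 70.9
torque [ 0.189  0.546 -0.095] j6 0.179 yaw -0.661 t 40.92
```

```bash
for i in 1; do echo '[0,0,0,0,0,0.04,0,0,0,0,0,0.08,0,0,0,0,0,0.12]' | python3 jog.py >/dev/null; python3 tq.py; done
echo '[0,0,0,0,0,0.04,0,0,0,0,0,0.08]' | python3 jog.py >/dev/null; python3 tq.py
```

```text
torque [0.209 0.455 0.074] j6 0.297 yaw -0.779 t 41.17
torque [0.134 0.49  0.031] j6 0.377 yaw -0.859 t 41.33
```

```bash
echo "import sys; sys.exit(int(s['wrist_torque'][2]>0.2))" >> tq.py
echo '[0,0,0,0,0,0.04,0,0,0,0,0,0.08]' | python3 jog.py >/dev/null; python3 tq.py && echo '[0,0,0,0,0,0.04,0,0,0,0,0,0.08]' | python3 jog.py >/dev/null && python3 tq.py && echo '[0,0,0,0,0,0.04,0,0,0,0,0,0.08]' | python3 jog.py >/dev/null && python3 tq.py && echo '[0,0,0,0,0,0.04,0,0,0,0,0,0.08]' | python3 jog.py >/dev/null && python3 tq.py && echo '[0,0,0,0,0,0.04,0,0,0,0,0,0.08]' | python3 jog.py >/dev/null && python3 tq.py && echo '[0,0,0,0,0,0.04,0,0,0,0,0,0.08]' | python3 jog.py >/dev/null && python3 tq.py
```

```text
torque [0.136 0.477 0.068] j6 0.457 yaw -0.939 t 41.5
torque [0.108 0.415 0.084] j6 0.537 yaw -1.019 t 41.67
torque [0.244 0.359 1.307] j6 0.617 yaw -1.098 t 41.83
```

```bash
echo '[0,0,0,0,0,0]' | python3 jog.py; python3 tq.py;  echo '[0,0,0,0,0,0]' | python3 jog.py >/dev/null; python3 tq.py
```

```text
time_s: 41.92
position: [0.4913, -0.1784, 0.1078]
orientation: [[0.889, 0.458, -0.0], [0.458, -0.889, -0.001], [-0.001, 0.001, -1.0]]
contact_force: [-1.5, -0.1, 5.2]
finger_gap: 0.0387
grasp_force: 70.9
torque [0.197 0.422 0.72 ] j6 0.614 yaw -1.095 t 41.92
torque [0.182 0.42  0.849] j6 0.614 yaw -1.096 t 42.0
```

Resistance rose sharply (0.08 → 0.8 N m within one 0.08 rad step, at 4.7 rad total), so the screw is seated at no more than 0.09 rad past. Release, lift and check.

```bash
echo '[0,0,0,0,0,0,0,0,0,0,0,0,0,0,0,0,0,0,0,0,0,0,0,0]' | python3 jog.py 0.062; python3 tq.py
python3 - <<'E'
from h import *
snap('wrist','w10')
a=cv2.imread('pics/w9.png')[200:360,180:380]; b=cv2.imread('pics/w10.png')[200:360,180:380]
cv2.imwrite('pics/cmp.png',cv2.resize(np.hstack([a,b]),(800,320)))
E
```

```text
time_s: 42.33
position: [0.4913, -0.1779, 0.107]
orientation: [[0.891, 0.453, 0.0], [0.453, -0.891, 0.0], [0.0, -0.0, -1.0]]
contact_force: [-0.8, -0.4, -0.2]
finger_gap: 0.0617
grasp_force: 0.0
torque [-0.037 -0.012 -0.006] j6 0.618 yaw -1.1 t 42.33
```

View pics/cmp.png

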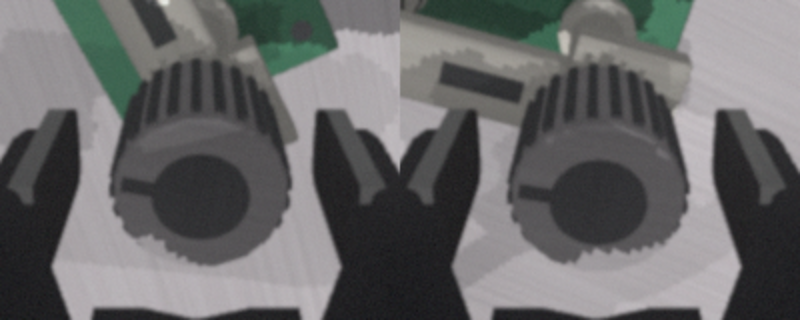

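The index line sits at the same place relative to the tool before (125,183) and after (523,190), so there was no slip. I'll confirm the seat with a regrip and a tiny 0.04 rad nudge, well inside the limit.

```bash
echo '[0,0,0,0,0,0,0,0,0,0,0,0,0,0,0,0,0,0,0,0,0,0,0,0,0,0,0,0,0,0]' | python3 jog.py 0.03 70 >/dev/null; python3 tq.py
echo '[0,0,0,0,0,0.02,0,0,0,0,0,0.02,0,0,0,0,0,0.02]' | python3 jog.py >/dev/null; python3 tq.py
```

```text
torque [-0.103  0.111 -0.029] j6 0.618 yaw -1.1 t 42.8
torque [-0.114  0.107  1.346] j6 0.636 yaw -1.117 t 43.05
```

Immediate stiff resistance confirms the seat. Release, back off and do a final check.

```bash
echo '[0,0,0,0,0,-0.01,0,0,0,0,0,-0.01]' | python3 jog.py >/dev/null; python3 tq.py
echo '[0,0,0,0,0,0,0,0,0,0,0,0,0,0,0,0,0,0,0,0,0,0,0,0]' | python3 jog.py 0.07
echo '[0,0,-0.4,0,0,0,0,0,-1,0,0,0,0,0,-1.7,0,0,0,0,0,-2.4,0,0,0,0.6,0,-2.8,0,0,0,1.2,0.4,-2.8,0,0,0,1.2,1.2,-2.8,0,0,0,1.2,2,-2.8,0,0,0,1.2,2.8,-2.8,0,0,0,1.2,2.8,-2.8,0,0,0,1.2,2.8,-2.8,0,0,0,1.2,2.8,-2.8,0,0,0]' | python3 jog.py
python3 - <<'E'
from h import *; from m import comp
snap('scene','s11'); snap('top','t11')
for n,t in(('scene','s11'),('top','t11')): comp(n,t,.092,.1); comp(n,t,.11,.145); comp(n,t,.047,.085)
E
```

```text
torque [-0.171  0.071  0.684] j6 0.628 yaw -1.11 t 43.22
time_s: 43.55
position: [0.4909, -0.1777, 0.1069]
orientation: [[0.896, 0.443, -0.001], [0.443, -0.896, 0.001], [0.0, -0.001, -1.0]]
contact_force: [-0.1, -0.3, -0.9]
finger_gap: 0.07
grasp_force: 0.0
time_s: 44.55
position: [0.6067, -0.2763, 0.2464]
orientation: [[0.896, 0.444, -0.001], [0.444, -0.896, 0.002], [-0.001, -0.002, -1.0]]
contact_force: [0.1, -0.7, 1.0]
finger_gap: 0.07
grasp_force: 0.0
scene px [321. 187.] n 703 med [ 0.464  -0.0232  0.0966] circ 0.4757 -0.0307 0.1707
scene px [371. 219.] n 19 med [0.4363 0.1493 0.0967] circ 0.4314 0.1486 0.0129
scene px [280. 153.] n 204 med [ 0.4963 -0.1703  0.1364] circ 0.492 -0.1765 0.0233
scene px [328. 183.] n 71 med [0.4615 0.0028 0.1338] circ 0.4592 -0.0006 0.0096
scene px [280. 171.] n 49 med [ 0.4958 -0.1705  0.0624] circ 0.4931 -0.1738 0.0101
scene px [316. 195.] n 487 med [ 0.4753 -0.0235  0.0667] circ 0.4691 -0.0318 0.0758
scene px [206. 208.] n 100 med [ 0.7521 -0.1673  0.0681] circ 0.7494 -0.1733 0.0173
scene px [347. 215.] n 58 med [0.4477 0.0747 0.0544] circ 0.445
[... 357 characters left out ...]
] n 35 med [ 0.4591 -0.0005  0.1394] circ 0.459 -0.0005 0.0088
top px [334. 162.] n 89 med [ 0.7506 -0.1724  0.0679] circ 0.7515 -0.1744 0.0193
top px [147. 185.] n 1268 med [0.6999 0.3818 0.061 ] circ 0.7007 0.3835 0.0743
top px [307. 251.] n 34 med [ 0.4915 -0.0832  0.0799] circ 0.4868 -0.0854 0.0188
top px [289. 255.] n 34 med [ 0.4814 -0.0298  0.0803] circ 0.4786 -0.0323 0.0163
top px [270. 259.] n 33 med [0.4716 0.024  0.0807] circ 0.4673 0.0228 0.0165
top px [310. 262.] n 21 med [ 0.4597 -0.091   0.0807] circ 0.4611 -0.0922 0.0137
top px [292. 266.] n 27 med [ 0.4497 -0.0383  0.0815] circ 0.4512 -0.0386 0.0151
top px [273. 270.] n 23 med [0.4397 0.0165 0.0803] circ 0.4413 0.0164 0.0151
```

View pics/t11.png

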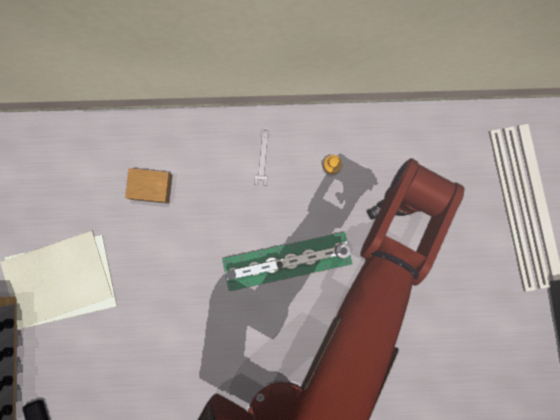

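The final view shows the bar closed along the row from (231,273) to (343,250), sleeve rims visible on both sides at 80 mm height, and the carton, weight and wrench where they started. The arm is clear.

```bash
python3 -c "
from rig import manip
print(manip.finish_job())"
```

```text
the job is handed in; nothing more can be done
None
```

The job is handed in at about 45 s: all three sleeves are home on spigots 1–3, the bar was swung onto its closed stop, then the thumbscrew was turned about 4.8 rad clockwise until the resistance rose sharply (to about 0.7–1.3 N m, steeper than the stated 0.3 N m per 0.1 rad), by turn angle an estimated 0.1 rad or so past its seat, and the carton, weight and wrench were not touched.

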